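Fit lamp modules to a light-box bed and pin the lock bar

ROBOT

A 6-joint arm with a two-finger parallel gripper is mounted at the origin on the work surface. World frame = base frame: x ahead of the robot, y to its left, z up, the work surface at z = 0. Lengths are in mm, angles in rad, forces in N, time in s.
With the tool pointing down it reaches from about 375 to 900 mm from the base axis. Payload 3.1 kg.
Tool frame: the origin (TCP) lies on the centre line of the jaws, within the pads' length; the fingertips stand 17 mm ahead of it and the grasp point (between the pads) lies 2 mm behind it; z points along the fingers, y is the line along which they close (so a half turn about z gives the same grasp; the last joint's range is limited). The gripper opens to 85 mm and grips with 20 to 120 N. Pads are 22 mm wide; open, the fingers measure 114 mm over their backs; the gripper's body (76 mm by 85 mm) begins 54 mm behind the grasp point. The pads swing forward as they close: fully open they stand 13 mm farther back than shut.
Start: joints at [1.097, 0.527, 1.433, -0, 1.181, -0.178], TCP at [182.15, 597.845, 248.31] pointing down, gripper open.
Joint ranges: [-3.08, 3.08], [-0.75, 2.2], [0.22, 2.44], [-1.43, 4.57], [0, 2.65], [-2.85, 2.85]. Speed limits (rad/s): [2.79, 2.79, 3.14, 3.14, 3.14, 3.14].

INTERFACE

Orientations are given as [roll, pitch, yaw] about the fixed x, y, z axes, in that order (R = Rz(yaw) Ry(pitch) Rx(roll)).
In Python, from cell import robot, eyes, workorder, trace gives the robot as it stands.
- The arm moves only by the tool play_rows, never from a script. Its argument "deltas" is a list of rows, each a list of 2 entries, a list of its own where there are three numbers: the shift along the tool's x, y, z normalised to -1 to 1, where 1 is 25 mm, then the turn about the tool's z normalised to -1 to 1, where 1 is 180 degrees. In form: [[[x, y, z], yaw], ...]. A call has 1 to 20 rows; each row shifts and turns the commanded pose from where the row before left it, along the tool's axes as they then stand; what a row does not reach is not made up. A row lasts 1/12 s, in which the tool goes at most 41.7 mm and 7.16 degrees, less where a joint would pass 70% of its speed; a pose out of reach is approached as far as the arm can. A call with a number of a shift or a turn outside -1 to 1 is refused whole. A call with a gripper value outside its range is refused whole. "jaw" is the closure, from -1 (fully open) to 1 (shut), so that 0 is half open, set as the call begins (left out, the last holds). The fingers move at their own pace and stop on an object; "squeeze" is the grip in N (left out, the last holds). Time passes only in rows, so rows that do not move let the fingers close. It gives the time, the measured TCP pose, the force, the opening and the grip force at its end, in the units of the state.
- robot.sense(): the state, without advancing time (a new reading comes with each control period).
- eyes.camera(name): name is "scene" or "top"; returns a dict with "frame" (480x640x3 uint8, red, green, blue), "depth" (480x640 float32, mm along the optical axis (not along the pixel's ray), 0 where there is no reading), "camera_matrix" (3x3 intrinsics, pixels), "R" (3x3) and "t" (3): a world point X has camera coordinates R X + t. Camera axes: x right, y down, z forward; pixel columns grow to the right and rows downward; lengths in mm; the calibration is good to about 2 mm. A picture is of the moment at which its call begins.
- workorder.job_done(): hands the job in; it is judged then, once.
Trained networks look in the newest picture that a camera, given by its name, has taken for a name from the list of things; names that differ only in an ending like _2 or _b are one class to them, and where a whole thing is asked for, a point or a joint stands for the part that bears it (a point fixed in the world has none). Each returns a list of dicts, best first, with "score" (0 to 1); they miss things now and then, are a little off and sometimes report something else, mostly with a low value. They report only what shows in the picture. A call takes as long as a camera call.
- trace(camera, target): "mask" (480x640 bool, what is visible of it) and "box" ([left, top, right, bottom] in pixels, round what is visible of it).
The state is a dict: "time_s": time; "qpos": joint angles; "qvel": joint speeds; "tau": joint torques, N m; "position": TCP position; "ee_rot": TCP orientation; "ft_force": force on the tool from outside, world axes, zero at the start; "moment": the same for the moment, N m; "width": opening from 0.0 (shut) to 1.0 (fully open); "grasp_force": force on a finger pad.
Only numpy, scipy, OpenCV 4.12 (cv2) and the standard library are available. Lean on these libraries where they do the work, as an engineer would, in place of code of your own. Each camera call takes 0.05 s, during which the arm holds its last target. There are 200 camera calls.

TASK

Get the light box's lamp bed ready: slide the comb lock bar fully open, then fit every lamp module lying on the table into a bay of its own by hooking its top lip over the rail and tilting it down until its foot snaps under the spring clip. When all are snapped in, slide the lock bar fully to its locked end and put the retaining pin from its stand all the way down through the tongue and lug, without knocking the other things on the bench about.

Things in the scene. Friction and masses are not known exactly. Their poses are not given: they have to be found in the camera images.
- lamp0_mid (a point): white plastic lamp module (up to three, identical; None if absent), 0.15-0.3 kg. Body 110 long (x) x 46 wide (y) x 38 mm high, flat parallel sides; this point is the body's centre, 19 mm above its underside; x points to the hook end, z up out of the top, which has a glass window. Starts flat on the table, hook end away from the robot. Any module fits any bay
- lamp0_hook (a point): middle of the hook's mouth where the rail belongs, 63 mm ahead (x) of the centre point and 24 mm above the underside. The full-width top lip (8 mm thick, its underside 30 mm above the module's underside) reaches 22 mm past the end face and turns down as a 6 mm wall ending 14 mm above the underside; the mouth between wall and end face is about 16 mm wide. Foot ledge at the other end: x = -55 to -67 mm, 8 mm thick
- lamp1_mid (a point): white plastic lamp module (up to three, identical; None if absent), 0.15-0.3 kg. Body 110 long (x) x 46 wide (y) x 38 mm high, flat parallel sides; this point is the body's centre, 19 mm above its underside; x points to the hook end, z up out of the top, which has a glass window. Starts flat on the table, hook end away from the robot. Any module fits any bay
- lamp1_hook (a point): middle of the hook's mouth where the rail belongs, 63 mm ahead (x) of the centre point and 24 mm above the underside. The full-width top lip (8 mm thick, its underside 30 mm above the module's underside) reaches 22 mm past the end face and turns down as a 6 mm wall ending 14 mm above the underside; the mouth between wall and end face is about 16 mm wide. Foot ledge at the other end: x = -55 to -67 mm, 8 mm thick
- lamp2_mid (a point): white plastic lamp module (up to three, identical; None if absent), 0.15-0.3 kg. Body 110 long (x) x 46 wide (y) x 38 mm high, flat parallel sides; this point is the body's centre, 19 mm above its underside; x points to the hook end, z up out of the top, which has a glass window. Starts flat on the table, hook end away from the robot. Any module fits any bay
- lamp2_hook (a point): middle of the hook's mouth where the rail belongs, 63 mm ahead (x) of the centre point and 24 mm above the underside. The full-width top lip (8 mm thick, its underside 30 mm above the module's underside) reaches 22 mm past the end face and turns down as a 6 mm wall ending 14 mm above the underside; the mouth between wall and end face is about 16 mm wide. Foot ledge at the other end: x = -55 to -67 mm, 8 mm thick
- cradle: the bed's white sloping face, 193 x 290 mm. Origin in the plane of the face, 78 mm above the table; z is normal to the face, x runs uphill (25 degrees above level) away from the robot, y along the rail. A seated module has its underside on the face, axes parallel to these, centre point at x = 0 (2 mm play), z = 19 mm, hook round the rail and foot under the bay's clip
- rail (a point): middle of the axis of the round 12 mm steel rail, over three bays (centres y = -90, 0, 90 mm), at x = 63, z = 23.5 mm of the cradle; 8 mm posts carry it between bays. Grey guide blocks 8 mm high on the face leave 4 mm play beside a module. Axes as the cradle's. A level module can be hooked from above; its foot end then swings down 25 degrees about the rail
- clip0 (a joint): spring foot clip of bay 0 (y = -90 mm) at the face's low end: 0 = forward (rest), grows to 0.016 m pushed back downhill; 1.3 N preload, 250 N/m. Steel nose 18 mm wide (y 0 to 18 mm from the bay's centre), tip at x = -60 mm, underside 9.5 mm above the face, ramped above: a foot swung down pushes it back 7 to 9 mm (5 to 10 N), then it snaps over the ledge
- clip1 (a joint): spring foot clip of bay 1 (y = 0 mm) at the face's low end: 0 = forward (rest), grows to 0.016 m pushed back downhill; 1.3 N preload, 250 N/m. Steel nose 18 mm wide (y 0 to 18 mm from the bay's centre), tip at x = -60 mm, underside 9.5 mm above the face, ramped above: a foot swung down pushes it back 7 to 9 mm (5 to 10 N), then it snaps over the ledge
- clip2 (a joint): spring foot clip of bay 2 (y = 90 mm) at the face's low end: 0 = forward (rest), grows to 0.016 m pushed back downhill; 1.3 N preload, 250 N/m. Steel nose 18 mm wide (y 0 to 18 mm from the bay's centre), tip at x = -60 mm, underside 9.5 mm above the face, ramped above: a foot swung down pushes it back 7 to 9 mm (5 to 10 N), then it snaps over the ledge
- lockbar (a joint): comb lock bar along the low edge of the bed, slides along the rail's y: 0 = open (to -y, teeth between the bays, modules can go in), 0.03 m = locked end stop (to +y, a 16 mm wide tooth over the foot place of each bay, 10.5 mm above the face, blocking an empty bay). Drags with 2 N, stays where it is left
- bar_handle (a point): middle of the lock bar's upright black handle block, which is 26 (x) x 14 (y) x 46 mm high; point 26 mm above the handle's foot, 72 mm above the table; moves with the bar; z up, y along the rail, x level, away from the robot
- pin_hole (a point): centre of the 14 mm hole in the bed's fixed lug at the +y end of the low edge, given at the height (46 mm over the table) of the top face of the lock bar's 6 mm tongue, which slides over the lug. With the bar locked, the tongue's own 14 mm hole lies exactly over the lug's; z up
- pin_grip (a point): middle of the retaining pin's black knob (26 mm diameter, 42 mm high), 62 mm above the pin's tip; z along the pin, away from the tip. The pin starts upright in its stand, a fixed aluminium block 56 x 56 x 48 mm high with a 14 mm upright hole, knob shoulder on the block's top
- pin_tip (a point): lower end of the retaining pin: steel shank 11 mm in diameter, 40 mm long below the knob, chamfered tip. Home means the knob's shoulder rests on the tongue, tip 40 mm below the pin_hole point
- magnifier: bystander, leave alone: white hand magnifier, head 104 mm across, handle 110 mm, 20 mm high; origin at the centre of its underside (of the round head)
- wash: bystander, leave alone: clear bottle, blue cap, 64 mm diameter, 170 mm high; origin at the centre of its underside
- jar: bystander, leave alone: amber jar 60 mm diameter, 70 mm high; origin at the centre of its underside
- tape: bystander, leave alone: roll of paper tape, 96 mm diameter, 22 mm high; origin at the centre of its underside
- dish: bystander, leave alone: glass dish, 90 mm diameter, 18 mm high; origin at the centre of its underside
- dropper: bystander, leave alone: small white bottle, 36 mm diameter, 85 mm high; origin at the centre of its underside
- slidebox: bystander, leave alone: grey slide box, 70 x 70 x 30 mm; origin at the centre of its underside

How it is judged (in metres and radians):
On the way, in this order (a step that is already met when the one before it is completed fails the run):
1. the lock bar is slid fully open (within 4 mm of its open end) (value of joint lockbar below 0.004 m), for 0.2 s.
2. every present module is hooked on the rail and snapped down in a bay of its own, clips forward (z of lamp0_mid in the frame of cradle between 0.0155 and 0.0225 m and x of lamp0_mid in the frame of cradle between -0.008 and 0.008 m and angle between the x axis of each of lamp0_mid, lamp1_mid, lamp2_mid and the x axis of cradle, either way round below 0.06 rad and angle between the y axis of each of lamp0_mid, lamp1_mid, lamp2_mid and the y axis of cradle, either way round below 0.12 rad and (y of lamp0_mid in the frame of cradle between -0.104 and -0.076 m or y of lamp0_mid in the frame of cradle between -0.014 and 0.014 m or y of lamp0_mid in the frame of cradle between 0.076 and 0.104 m) and z of lamp1_mid in the frame of cradle between 0.0155 and 0.0225 m and x of lamp1_mid in the frame of cradle between -0.008 and 0.008 m and (y of lamp1_mid in the frame of cradle between -0.104 and -0.076 m or y of lamp1_mid in the frame of cradle between -0.014 and 0.014 m or y of lamp1_mid in the frame of cradle between 0.076 and 0.104 m) and z of lamp2_mid in the frame of cradle between 0.0155 and 0.0225 m and x of lamp2_mid in the frame of cradle between -0.008 and 0.008 m and (y of lamp2_mid in the frame of cradle between -0.104 and -0.076 m or y of lamp2_mid in the frame of cradle between -0.014 and 0.014 m or y of lamp2_mid in the frame of cradle between 0.076 and 0.104 m) and value of joint each of clip0, clip1, clip2 below 0.004 m), for 0.3 s.
3. the lock bar is slid to its locked end (value of joint lockbar above 0.027 m), for 0.2 s.
4. the pin is fully down through tongue and lug (horizontal distance between pin_tip and pin_hole below 0.006 m and angle between pin_tip's own z axis and vertical below 0.15 rad and z of pin_tip in the frame of pin_hole between -0.046 and -0.036 m), for 0.2 s.
At the end, for the whole second after the job is handed in: every present module seated in a bay (centre 15.5-22.5 mm above the face, within 8 mm along and 14 mm across, under 0.06 rad off), clips within 4 mm of rest, bar within 3 mm of locked, pin upright, tip 36-46 mm below the tongue top and within 6 mm of the axis, all at rest (all of step 2 and all of step 4 and value of joint lockbar above 0.027 m and linear speed of each of lamp0, lamp1, lamp2, pin below 0.02 m/s); the robot touches nothing.
It fails at once if a bystander is pushed more than 5 cm (distance of any of magnifier, wash, jar, tape, dish, dropper, slidebox from where it was at the start of the episode above 0.05 m).
It fails at once if a bottle or jar is tipped over (angle between any of wash, jar, dropper's own z axis and vertical above 0.6 rad).
Of lamp0, lamp1, lamp2 only 2 to 3 are there at a start; the rules pass over those that are not, and their reading is None.
At some moment in a run one of lamp0, lamp1, lamp2 may be knocked a few centimetres aside while the robot is not near it.
It also fails if it takes over 210 s, if anything falls off the work surface, if the arm or the gripper's body presses on something with over 40 N, if the wrist force passes 120 N, or if a joint passes its speed limit or range.

## Working session

There is one attempt and no reset: what is moved stays moved. The work goes in short steps, Python scripts to look and compute and a tool call to move; the robot and the scene stay as the last step left them, time stands still between calls to the robot, and variables do not carry over. Pictures are saved under pics/ and viewed, at most 14 in all, crops included, and the job is handed in when it is done.

Besides the shell and the picture viewer there is one more tool, called after "Call:" as name([rows], argument=value, ...), one row to a line, values as JSON. play_rows: Moves the arm, as the interface text tells. Its arguments: {"type":"object","properties":{"deltas":{"type":"array"},"jaw":{"type":"number"},"squeeze":{"type":"number"}},"required":["deltas"]}

```bash
ls; mkdir -p pics
python3 - <<'E'
from cell import robot, eyes, workorder, trace
import cv2,numpy as np
s=robot.sense(); print(s)
for n in ("scene","top"):
    c=eyes.camera(n); cv2.imwrite(f"pics/{n}0.png",c["frame"][:,:,::-1]); np.savez(f"{n}0.npz",**c)
    print(n,c["camera_matrix"],c["R"],c["t"])
E
```

```text
pics
{'time_s': 0.0, 'qpos': array([ 1.09646319e+00,  5.28465582e-01,  1.43393158e+00,  1.78431097e-05,
        1.18139312e+00, -1.78513742e-01]), 'qvel': array([-0.00051035,  0.00031968,  0.00011253, -0.00215132,  0.00110234,
        0.00014591]), 'tau': array([-4.35916099e-04, -4.42352736e+01, -1.78027779e+01, -9.50976641e-05,
        8.36717634e-03, -6.47472433e-06]), 'position': array([181.85650575, 597.23374859, 247.32463025]), 'ee_rot': array([-3.13943288e+00, -4.06456528e-04,  2.84576603e+00]), 'ft_force': array([-0.68437396, -0.70014498,  0.49224743]), 'moment': array([-0.01740312,  0.00327188,  0.03910503]), 'grasp_force': 0.0, 'width': 1.0012556676332136}
scene [[447.43844849   0.         320.76780669]
 [  0.         447.43844849 236.86005707]
 [  0.           0.           1.        ]] [[-0.82724856  0.56174538  0.0100969 ]
 [ 0.39278656  0.59109594 -0.70450288]
 [-0.40171948 -0.57883307 -0.7096293 ]] [ 450.69879072 -207.44867892 1307.46256576]
top [[516.42448324   0.         319.29961609]
 [  0.         516.42448324 248.01727448]
 [  0.           0.           1.        ]] [[ 0.00504649 -0.99995172 -0.0084318 ]
 [-0.9974518  -0.00443345 -0.07120568]
 [ 0.07116486  0.00876966 -0.99742602]] [  79.42016462  590.57230515 1265.8391544 ]
```

View pics/top0.png

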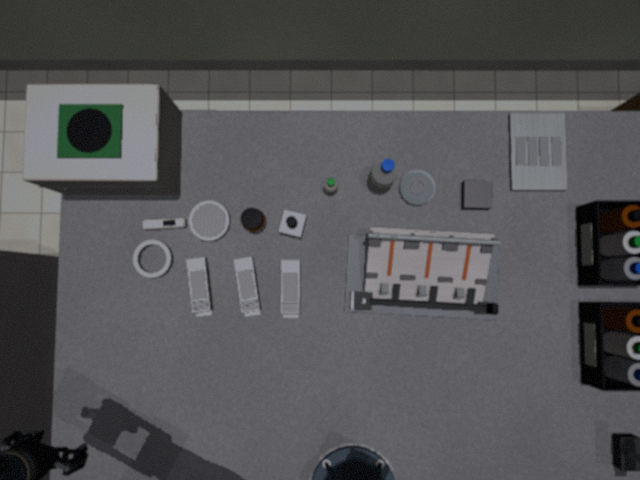

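View pics/scene0.png

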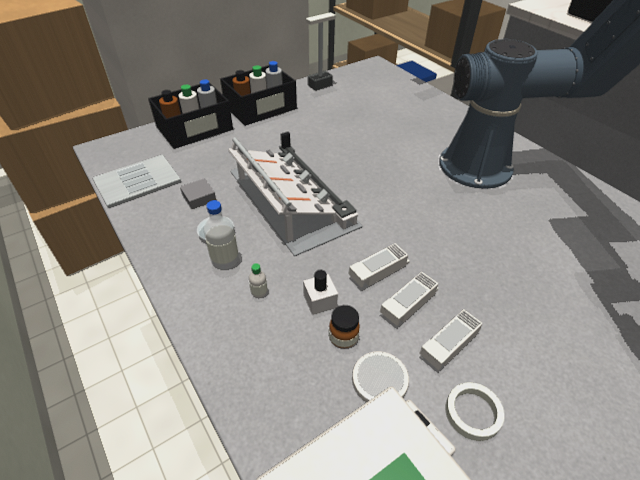

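The top view shows three lamps at about (199,287), (246,286) and (290,288). The bed is centred near (430,270), the pin stand is at (292,223) and the bar handle is at (491,308).

```bash
cat > h.py <<'E'
from cell import robot, eyes, workorder, trace
import cv2,numpy as np
def world(c,m=None):
    d=c["depth"]; m=(d>0) if m is None else (m&(d>0))
    v,u=np.nonzero(m); z=d[v,u]; K=c["camera_matrix"]
    P=np.c_[(u-K[0,2])/K[0,0]*z,(v-K[1,2])/K[1,1]*z,z]
    return (P-c["t"])@c["R"]
def lamps(cam="top",c=None):
    c=c or eyes.camera(cam); out=[]
    for r in trace(cam,"lamp0_mid"):
        P=world(c,r["mask"]); T=P[abs(P[:,2]-38)<6]
        if len(T)<80: print("few",r["score"],len(P),np.median(P,0)); continue
        (x,y),(w,h),a=cv2.minAreaRect(T[:,:2].astype(np.float32))
        q=T[:,:2]-T[:,:2].mean(0); vec=np.linalg.svd(q,full_matrices=False)[2][0]
        vec*=np.sign(vec[0]); ctr=np.array([x,y])
        L=q@vec; 
        out.append((ctr-11*vec,np.degrees(np.arctan2(vec[1],vec[0]))))
        print(cam,"score %.2f"%r["score"],"mid",(ctr-11*vec).round(1),"yaw %.1f"%out[-1][1],"size",round(w),round(h),"z",T[:,2].mean().round(1))
    return out
def go(x,y,yaw,z=None):
    "print tool-unit shift to world target (yaw deg of tool); shifts in tool axes AFTER the turn and before"
    s=robot.sense(); p=s["position"]; cy=s["ee_rot"][2]
    d=np.array([x-p[0],y-p[1]]); t=np.radians(yaw)
    turn=-(np.degrees((t-cy+np.pi)%(2*np.pi)-np.pi))/180
    f=lambda a:(np.array([d@[np.cos(a),np.sin(a)],d@[np.sin(a),-np.cos(a)]])/25).round(2)
    print("pos",p.round(1),"yaw %.2f"%np.degrees(cy),"turn units %.4f"%turn,"shift before turn",f(cy),"after",f(t), "" if z is None else "z %.2f"%((p[2]-z)/25), "F",s["ft_force"].round(1),"w %.3f"%s["width"],"t %.1f"%s["time_s"])
E
python3 - <<'E'
from h import *
for n in ("top","scene"):
    c=eyes.camera(n)
    lamps(n,c)
    for t in ("bar_handle","pin_grip","cradle","rail","lockbar","clip0","pin_hole"):
        for r in trace(n,t)[:3]:
            P=world(c,r["mask"]); 
            if len(P): print(n,t,"%.2f"%r["score"],r["box"],len(P),"med",np.median(P,0).round(0),"lo",np.percentile(P,3,0).round(0),"hi",np.percentile(P,97,0).round(0))
E
```

```text
top score 0.64 mid [483.5 153.3] yaw 0.7 size 130 45 z 38.4
top bar_handle 0.84 [355.0, 281.7, 499.1, 311.7] 1777 med [ 455. -173.   49.] lo [ 435. -327.    7.] hi [491. -10.  89.]
top pin_grip 0.70 [286.5, 218.3, 297.7, 227.9] 107 med [647. 148.  89.] lo [636. 137.  57.] hi [659. 160.  94.]
top cradle 0.65 [369.4, 226.2, 499.6, 303.0] 8396 med [ 551. -175.   75.] lo [ 468. -313.   35.] hi [623. -40. 131.]
top cradle 0.58 [141.8, 199.6, 229.8, 242.0] 1645 med [654. 371.  17.] lo [615. 318.  12.] hi [703. 513.  23.]
top cradle 0.45 [355.2, 284.0, 497.2, 313.7] 1859 med [ 456. -177.   49.] lo [ 435. -326.    8.] hi [492. -10.  89.]
top rail 0.96 [364.0, 226.4, 500.4, 305.6] 8464 med [ 551. -175.   75.] lo [ 468. -314.   35.] hi [624. -40. 131.]
top lockbar 0.78 [353.5, 284.2, 499.1, 316.7] 1503 med [ 455. -167.   50.] lo [ 437. -327.   40.] hi [490. -10.  90.]
top lockbar 0.22 [365.6, 222.4, 498.8, 303.8] 8400 med [ 552. -174.   75.] lo [ 468. -312.   35.] hi [625. -39. 131.]
top clip0 0.60 [417.8, 283.9, 429.5, 296.4] 102 med [ 484. -163.   69.] lo [ 473. -173.   40.] hi [ 497. -155. 
[... 1348 characters left out ...]
. 133.]
scene rail 0.58 [329.9, 305.2, 360.7, 346.5] 1083 med [670. 260.  64.] lo [641. 230.  11.] hi [689. 278.  73.]
scene lockbar 0.96 [278.7, 129.9, 354.7, 213.2] 1019 med [ 458. -149.   50.] lo [ 434. -329.   29.] hi [496.  -3.  89.]
scene clip0 0.72 [329.5, 308.5, 355.8, 346.9] 1059 med [669. 261.  64.] lo [642. 230.  12.] hi [689. 278.  73.]
scene clip0 0.52 [318.3, 191.2, 326.8, 202.2] 85 med [493. -67.  69.] lo [484. -79.  54.] hi [503. -63.  77.]
scene clip0 0.39 [299.6, 171.5, 313.1, 185.0] 94 med [ 488. -158.   67.] lo [ 475. -175.   52.] hi [ 499. -152.   77.]
scene pin_hole 0.91 [227.4, 131.1, 357.9, 257.5] 8022 med [ 553. -105.   51.] lo [ 448. -320.    5.] hi [625.   9. 131.]
```

Run:
```python
from h import *
c=dict(np.load("top0.npz")); 
f=cv2.resize(c["frame"][215:325,340:505],None,fx=4.8,fy=4.8,interpolation=cv2.INTER_CUBIC)
cv2.imwrite("pics/bedz.png",f[:,:,::-1])
s=dict(np.load("scene0.npz"))
f=cv2.resize(s["frame"][125:265,225:365],None,fx=4.2,fy=4.2,interpolation=cv2.INTER_CUBIC)
cv2.imwrite("pics/beds.png",f[:,:,::-1])
for n,c in (("top",c),("scene",s)):
    d=c["depth"]; v,u=np.indices(d.shape); P=world(c,np.ones_like(d,bool)) if (d>0).all() else None
    if P is None: P=np.zeros(d.shape+(3,)); P[d>0]=world(c); 
    P=P.reshape(480,640,3)
    m=((P[...,2]>32)&(P[...,2]<45)&(P[...,0]>400)&(P[...,0]<620)&(P[...,1]>100)&(P[...,1]<520)).astype(np.uint8)
    k,l=cv2.connectedComponents(m)
    for i in range(1,k):
        T=P[l==i]
        if len(T)<300: continue
        (x,y),wh,a=cv2.minAreaRect(T[:,:2].astype(np.float32)); q=T[:,:2]-T[:,:2].mean(0); vec=np.linalg.svd(q,full_matrices=False)[2][0]; vec*=np.sign(vec[0])
        print(n,len(T),"mid",(np.array([x,y])-11*vec).round(1),"yaw %.1f"%np.degrees(np.arctan2(vec[1],vec[0])),np.round(wh),T[:,2].mean().round(1))
    b=(P[...,0]>420)&(P[...,0]<660)&(P[...,1]>-345)&(P[...,1]<10)
    print("high strip cross-section by z:")
    H=P[b&(P[...,2]>122)&(P[...,2]<140)]
    A=np.c_[np.ones(len(H)),H[:,1]+170]; co=np.linalg.lstsq(A,H[:,0],rcond=None)[0]; print(n,"N",len(H),"x=%.1f%+.4f(y+170)"%tuple(co),"y",np.percentile(H[:,1],[1,99]),"res",np.percentile(H[:,0]-A@co,[1,50,99]).round(1))
    r=H[:,0]-A@co
    for e in range(-12,14,2): 
        g=H[(r>=e)&(r<e+2)]; 
        if len(g): print(e,len(g),g[:,2].mean().round(1))
    # face plane
    F=P[b&(P[...,0]>500)&(P[...,0]<590)&(P[...,1]>-290)&(P[...,1]<-60)&(P[...,2]>60)&(P[...,2]<112)]
    w=np.ones(len(F),bool)
    for _ in range(8):
        co=np.linalg.lstsq(np.c_[F[w],np.ones(w.sum())][:,[0,1,3]],F[w][:,2],rcond=None)[0]; rr=F[:,2]-np.c_[F[:,:2],np.ones(len(F))]@co; w=abs(rr)<3
    print("plane slope",np.degrees(np.arctan(np.hypot(*co[:2]))),"yaw",np.degrees(np.arctan2(co[1],co[0])),"x at z78,y-170",(78-co[2]-co[1]*-170)/co[0],w.mean())
    Hd=P[(P[...,0]>430)&(P[...,0]<500)&(P[...,1]<-270)&(P[...,1]>-360)&(P[...,2]>80)&(P[...,2]<100)]
    print("handle top",len(Hd),Hd.mean(0).round(1),np.percentile(Hd,[2,98],axis=0).round(1).tolist())
```

```text
top 993 mid [487.1 258.6] yaw 9.3 [132.  47.] 38.2
top 1002 mid [485.9 377.7] yaw 7.4 [132.  47.] 38.0
top 1010 mid [483.5 153.4] yaw 0.4 [130.  45.] 38.4
high strip cross-section by z:
top N 695 x=604.5+0.0532(y+170) y [-326.05629986  -32.13677275] res [-5.6 -0.2  6.4]
-8 1 131.0
-6 109 128.4
-4 123 130.8
-2 125 131.5
0 114 131.4
2 106 131.0
4 100 129.5
6 17 126.0
plane slope 24.379535897436455 yaw -3.4054530576640594 x at z78,y-170 557.0994595548262 0.7224726336123631
handle top 77 [ 444.9 -327.3   90.8] [[432.9, -335.9, 81.9], [456.2, -321.0, 97.4]]
scene 1013 mid [485.5 155.7] yaw -0.7 [134.  48.] 39.5
scene 1208 mid [489.4 261.3] yaw 8.3 [134.  47.] 39.6
scene 1491 mid [487.9 379.8] yaw 7.3 [135.  48.] 39.6
high strip cross-section by z:
scene N 452 x=608.6+0.0510(y+170) y [-324.40337277  -27.67719446] res [-7.2  0.7  4.7]
-8 21 130.2
-6 50 131.7
-4 56 132.9
-2 76 132.5
0 93 131.9
2 125 129.0
4 31 128.5
plane slope 24.960365424795047 yaw -3.044203980832662 x at z78,y-170 555.9554462696177 0.8871111111111111
handle top 61 [ 448.2 -324.3   88.7] [[435.2, -335.8, 80.4], [459.7, -318.3, 94.7]]
```

View pics/bedz.png

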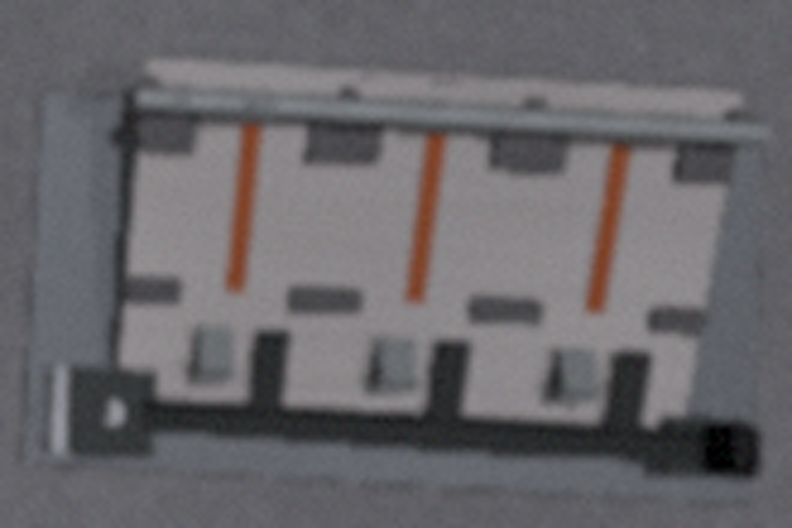

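View pics/beds.png

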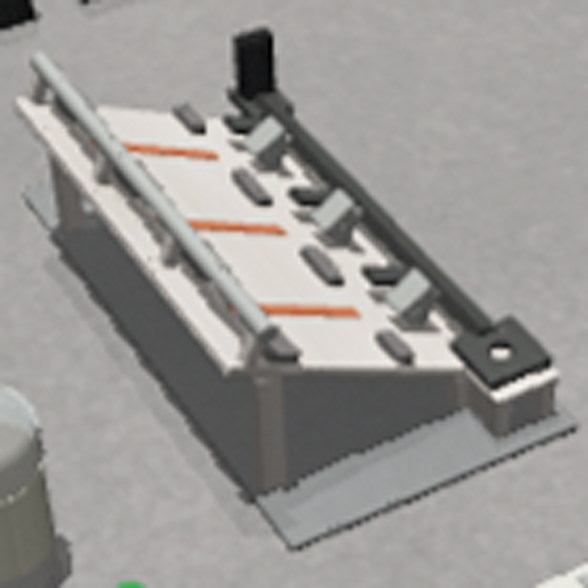

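The zooms show the comb bar with its teeth partly under the bays, the tongue with its hole at the lower left, and the handle at the lower right. The cradle yaw is about -3° and the rail is near (605,-177). I'll go to the handle first.

Call:
play_rows([
  [[0,0,0],-0.0388],
  [[0,0,0],-0.0388],
  [[-0.96,-1,0],0],
  [[-0.96,-1,0],0],
  [[-0.96,-1,0],0],
  [[-0.96,-1,0],0],
  [[-0.96,-1,0],0],
  [[-0.96,-1,0],0],
  [[-0.96,-1,0],0],
  [[-0.96,-1,0],0],
  [[-0.96,-1,0],0],
  [[-0.96,-1,0],0],
  [[-0.96,-1,0],0],
  [[-0.96,-1,0],0],
  [[-0.96,-1,0],0],
  [[0,-1,0],0],
  [[0,-1,0],0],
  [[0,-1,0],0],
  [[0,-1,0],0],
], jaw=0.1, squeeze=30)

```text
time_s: 2.58
position: [471.6, 155.9, 248.4]
ee_rot: [-3.142, 0.0, 3.089]
ft_force: [-0.5, -0.5, -0.1]
width: 0.448
grasp_force: 0.0
```

Call:
play_rows([
  [[0,-1,0],0],
  [[0,-1,0],0],
  [[0,-1,0],0],
  [[0,-1,0],0],
  [[0,-1,0],0],
  [[0,-1,0],0],
  [[0,-1,0],0],
  [[0,-1,0],0],
  [[0,-1,0],0],
  [[0,-1,0],0],
  [[0,-1,0],0],
  [[0,-1,0],0],
  [[0,-1,0],0],
  [[0,-1,0],0],
  [[0,-1,0],0],
  [[0,-1,0],0],
  [[0,-1,0],0],
  [[0,-1,0],0],
  [[0,-1,0],0],
  [[0,0,0],0],
])

```text
time_s: 4.25
position: [447.4, -322.4, 248.7]
ee_rot: [-3.137, 0.003, 3.086]
ft_force: [0.5, -0.4, 0.3]
width: 0.452
grasp_force: 0.0
```

```bash
python3 -c "
from h import *
go(446.5,-326,177,80)"
```

```text
pos [ 447.4 -322.4  248.7] yaw 176.82 turn units -0.0010 shift before turn [ 0.03 -0.15] after [ 0.03 -0.15] z 6.75 F [ 0.5 -0.4  0.3] w 0.452 t 4.2
```

Call:
play_rows([
  [[0,-0.15,1],0],
  [[0,0,1],0],
  [[0,0,1],0],
  [[0,0,1],0],
  [[0,0,1],0],
  [[0,0,1],0],
  [[0,0,0.5],0],
  [[0,0,0.25],0],
  [[0,0,0],0],
  [[0,0,0],0],
])

```text
time_s: 5.08
position: [447.1, -320.9, 79.9]
ee_rot: [-3.141, 0.0, 3.09]
ft_force: [-0.0, -1.1, 0.4]
width: 0.452
grasp_force: 0.0
```

Call:
play_rows([
  [[0,0,0],0],
  [[0,0,0],0],
  [[0,0,0],0],
  [[0,0,0],0],
  [[0,0,0],0],
  [[0,0,0],0],
], jaw=1)

```text
time_s: 5.58
position: [447.6, -322.1, 81.1]
ee_rot: [-3.139, 0.003, 3.089]
ft_force: [-0.7, -1.2, 6.1]
width: 0.159
grasp_force: 34.5
```

Call:
play_rows([
  [[0,-0.2,0],0],
  [[0,-0.2,0],0],
  [[0,-0.2,0],0],
  [[0,-0.2,0],0],
  [[0,0,0],0],
  [[0,0,0],0],
])

```text
time_s: 6.08
position: [446.5, -341.9, 81.0]
ee_rot: [-3.139, 0.002, 3.089]
ft_force: [-0.9, -1.5, 5.8]
width: 0.159
grasp_force: 34.5
```

Call:
play_rows([
  [[0,-0.15,0],0],
  [[0,-0.15,0],0],
  [[0,-0.1,0],0],
  [[0,0,0],0],
  [[0,0,0],0],
])

```text
time_s: 6.5
position: [446.1, -349.7, 81.0]
ee_rot: [3.14, 0.002, 3.089]
ft_force: [1.8, 4.3, 8.1]
width: 0.161
grasp_force: 34.8
```

Call:
play_rows([
  [[0,-0.12,0],0],
  [[0,0,0],0],
  [[0,0,0],0],
  [[0,0,0],0],
])

```text
time_s: 6.83
position: [446.0, -349.8, 81.0]
ee_rot: [3.136, 0.001, 3.088]
ft_force: [4.2, 11.6, 10.9]
width: 0.158
grasp_force: 35.2
```

Call:
play_rows([
  [[0,0.2,0],0],
  [[0,0,0],0],
  [[0,0,0],0],
  [[0,0,0],0],
  [[0,0,-1],0],
  [[0,0,-1],0],
  [[0,0,-1],0],
  [[0,0,-1],0],
  [[0,0,-1],0],
  [[0,0,-1],0],
  [[0,1,-1],0],
  [[0,1,0],0],
  [[0,1,0],0],
  [[0,1,0],0],
  [[0,1,0],0],
  [[0,1,0],0],
  [[0,1,0],0],
  [[0,1,0],0],
  [[0,0,0],0],
], jaw=0)

```text
time_s: 8.42
position: [454.4, -145.4, 254.2]
ee_rot: [3.139, -0.003, 3.092]
ft_force: [-0.4, 0.2, -0.7]
width: 0.501
grasp_force: 0.0
```

```bash
cat >> h.py <<'E'
def grid(cam):
    c=eyes.camera(cam); d=c["depth"]; P=np.full(d.shape+(3,),-1e4); P[d>0]=world(c); return c,P
def box(P,lo,hi):
    return P[((P>np.array(lo))&(P<np.array(hi))).all(-1)]
def lampsd(P,n,zlo=32,zhi=45,lo=(400,80),hi=(640,520)):
    m=((P[...,2]>zlo)&(P[...,2]<zhi)&(P[...,0]>lo[0])&(P[...,0]<hi[0])&(P[...,1]>lo[1])&(P[...,1]<hi[1])).astype(np.uint8)
    k,l=cv2.connectedComponents(m)
    for i in range(1,k):
        T=P[l==i]
        if len(T)<300: continue
        (x,y),wh,a=cv2.minAreaRect(T[:,:2].astype(np.float32)); q=T[:,:2]-T[:,:2].mean(0); v=np.linalg.svd(q,full_matrices=False)[2][0]; v*=np.sign(v[0])
        print(n,len(T),"mid",(np.array([x,y])-11*v).round(1),"yaw %.1f"%np.degrees(np.arctan2(v[1],v[0])),np.round(wh),"z",T[:,2].mean().round(1))
E
python3 - <<'E'
from h import *
for n in ("top","scene"):
    c,P=grid(n); lampsd(P,n)
    H=box(P,(425,-380,84),(475,-300,100)); print(n,"handle",len(H),H.mean(0).round(1),((np.percentile(H,2,0)+np.percentile(H,98,0))/2).round(1))
go(446,-349.8,177)
E
```

```text
top 1004 mid [487.1 258.8] yaw 9.3 [132.  47.] z 38.3
top 1008 mid [485.9 377.5] yaw 7.4 [132.  48.] z 38.2
top 1009 mid [483.5 153.4] yaw 0.5 [130.  45.] z 38.5
top handle 6 [ 453.2 -354.1   90.8] [ 452.8 -353.6   90.3]
scene 1012 mid [485.  155.8] yaw -0.5 [133.  48.] z 39.6
scene 1210 mid [489.8 261.3] yaw 8.5 [134.  48.] z 39.6
scene 1487 mid [488.2 380.1] yaw 7.3 [134.  47.] z 39.7
scene handle 44 [ 446.9 -346.    90.7] [ 447.3 -347.6   90.5]
pos [ 455.7 -148.9  254.6] yaw 177.10 turn units 0.0006 shift before turn [-0.02 -8.04] after [-0.03 -8.04]  F [-0.7  1.  -0.2] w 0.500 t 8.5
```

Call:
play_rows([
  [[0,0,0],-0.016],
  [[-0.5,1,0],0],
  [[-0.64,1,0],0],
  [[0,1,0],0],
  [[0,1,0],0],
  [[0,1,0],0],
  [[0,1,0],0],
  [[0,1,0],0],
  [[0,1,0],0],
  [[0,1,0],0],
  [[0,1,0],0],
  [[0,1,0],0],
  [[0,1,0],0],
  [[0,0.14,1],0],
  [[0,0,1],0],
  [[0,0,1],0],
  [[0,0,1],0],
  [[0,0,1],0],
  [[0,0,0],0],
  [[0,0,0],0],
], jaw=-0.55, squeeze=30)

```text
time_s: 10.18
position: [484.9, 153.2, 128.5]
ee_rot: [-3.141, -0.003, 3.138]
ft_force: [-0.2, 0.4, 0.4]
width: 0.775
grasp_force: 0.0
```

```bash
python3 -c "
from h import *
go(484.3,154.6,180,28)"
```

```text
pos [484.9 153.2 128.5] yaw 179.82 turn units -0.0010 shift before turn [0.02 0.05] after [0.02 0.05] z 4.02 F [-0.2  0.4  0.4] w 0.775 t 10.2
```

Call:
play_rows([
  [[0,0.05,1],0],
  [[0,0,1],0],
  [[0,0,1],0],
  [[0,0,0.7],0],
  [[0,0,0.3],0],
  [[0,0,0],0],
])

```text
time_s: 10.68
position: [485.5, 155.2, 29.4]
ee_rot: [-3.142, 0.0, 3.139]
ft_force: [-0.9, -0.3, 0.0]
width: 0.775
grasp_force: 0.0
```

Call:
play_rows([
  [[0,0,0],0],
  [[0,0,0],0],
  [[0,0,0],0],
  [[0,0,0],0],
  [[0,0,0],0],
  [[0,0,0],0],
], jaw=1)

```text
time_s: 11.18
position: [486.1, 155.6, 31.1]
ee_rot: [3.141, 0.004, 3.14]
ft_force: [0.1, -1.7, 7.2]
width: 0.532
grasp_force: 33.2
```

Call:
play_rows([
  [[0,0,-0.5],0],
  [[0,0,-1],0],
  [[0,0,-1],0],
  [[0,0,-1],0],
  [[0,0,-1],0],
  [[0,0,-1],0],
  [[0,0,-1],0],
  [[0,0,0],0],
  [[0,0,0],0],
])

```text
time_s: 11.93
position: [485.1, 155.7, 193.4]
ee_rot: [3.141, 0.003, 3.14]
ft_force: [-0.5, 0.5, -3.0]
width: 0.536
grasp_force: 32.2
```

Run:
```python
from h import *
s=robot.sense();print(s["position"],s["ee_rot"][2],s["width"],s["grasp_force"],s["ft_force"],s["moment"])
c,P=grid("scene"); lampsd(P,"scene",150,260,(300,0),(700,500)); 
cv2.imwrite("pics/g1.png",c["frame"][140:400,250:600,::-1])
```

```text
[485.11757928 155.71451469 193.3799357 ] 3.140024780950487 0.5356913189316971 32.21374332904816 [-0.47669007  0.46803832 -3.02965712] [-0.00627806 -0.01670542  0.03830138]
scene 2182 mid [486.4 163.3] yaw -17.9 [126. 119.] z 209.9
```

```bash
cat >> h.py <<'E'
def lip(n,P,s=None):
    s=s or robot.sense(); p=s["position"]; a=s["ee_rot"][2]; X=np.array([-np.cos(a),-np.sin(a)]);Y=np.array([-X[1],X[0]])
    m=P[P[...,2]>-100]; m=m[(abs(m[:,0]-p[0])<130)&(abs(m[:,1]-p[1])<130)]
    l=np.c_[(m[:,:2]-p[:2])@X,(m[:,:2]-p[:2])@Y,m[:,2]-p[2]]
    T=l[(l[:,0]>45)&(l[:,0]<95)&(abs(l[:,1])<35)&(l[:,2]>-30)&(l[:,2]<30)]
    zt=np.percentile(T[:,2],60); T=T[abs(T[:,2]-zt)<5]
    y=T[(T[:,0]>50)]
    co=np.polyfit(T[:,0],T[:,2],1)
    print(n,"lip rel TCP: x end %.1f y %.1f..%.1f z top %.1f slope %.1fdeg N %d"%(np.percentile(T[:,0],98),np.percentile(y[:,1],2),np.percentile(y[:,1],98),zt,np.degrees(np.arctan(co[0])),len(T)))
E
python3 - <<'E'
from h import *
for n in ("scene","top"):
    c,P=grid(n); lip(n,P)
    s=slice(120,420); 
    cv2.imwrite(f"pics/g1{n}.png",cv2.resize(c["frame"][(slice(180,300) if n=="scene" else slice(200,330)),(slice(330,500) if n=="scene" else slice(220,360))],None,fx=4,fy=4)[:,:,::-1])
E
```

```text
scene lip rel TCP: x end 76.4 y -21.4..23.9 z top 7.8 slope -2.8deg N 330
top lip rel TCP: x end 72.6 y -24.6..20.4 z top 6.9 slope 0.1deg N 243
```

View pics/g1scene.png

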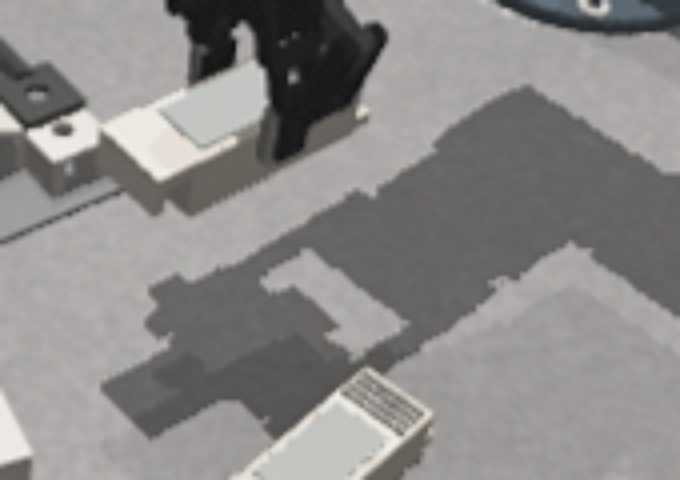

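The picture shows the lamp held level across its middle, with the hook forward (lip at about (160,190) in the crop).

Call:
play_rows([
  [[0,0,0],0.0165],
  [[-0.3,-0.9,0],0],
  [[-0.3,-0.9,0],0],
  [[-0.3,-0.9,0],0],
  [[-0.3,-0.9,0],0],
  [[-0.3,-0.9,0],0],
  [[-0.3,-0.9,0],0],
  [[-0.3,-0.9,0],0],
  [[-0.3,-0.9,0],0],
  [[-0.3,-0.9,0],0],
  [[-0.3,-0.9,0],0],
  [[-0.1,-0.5,0.5],0],
  [[0,0,0.5],0],
  [[0,0,0],0],
  [[0,0,0],0],
  [[0,0,0],0],
])

```text
time_s: 13.42
position: [548.6, -84.9, 166.1]
ee_rot: [3.141, -0.002, 3.089]
ft_force: [-0.1, 0.8, -2.0]
width: 0.529
grasp_force: 32.1
```

```bash
cat >> h.py <<'E'
def railfit(n,P,ylo,yhi):
    H=box(P,(570,-335,123),(640,-20,140)); H=H[(H[:,1]<ylo)|(H[:,1]>yhi)]
    for _ in range(3):
        co=np.polyfit(H[:,1]+170,H[:,0],1); r=H[:,0]-np.polyval(co,H[:,1]+170); H=H[abs(r)<9]
    r=H[:,0]-np.polyval(co,H[:,1]+170)
    print(n,"rail x=%.1f %+.4f(y+170)"%(co[1],co[0]),"edges",np.percentile(r,[2,98]).round(1),"ztop %.1f"%np.percentile(H[:,2],95),len(H)); return co
E
python3 - <<'E'
from h import *
go(550.7,-84.9,177,160)
for n in ("scene","top"):
    c,P=grid(n); lip(n,P); co=railfit(n,P,-160,-20)
    p=robot.sense()["position"]; print("rail from TCP along X:", (np.polyval(co,p[1]+170-3.2)-p[0])*.9986)
E
```

```text
pos [548.6 -84.9 166.1] yaw 176.97 turn units -0.0002 shift before turn [-0.08  0.  ] after [-0.08  0.  ] z 0.25 F [-0.1  0.8 -2. ] w 0.529 t 13.4
scene lip rel TCP: x end 74.9 y -22.6..24.1 z top 6.0 slope -2.3deg N 217
scene rail x=608.5 +0.0524(y+170) edges [-6.6  4.6] ztop 134.2 217
rail from TCP along X: 63.61234407126375
top lip rel TCP: x end 71.8 y 18.3..20.9 z top 4.4 slope -0.5deg N 6
top rail x=606.6 +0.0702(y+170) edges [-5.6  6. ] ztop 135.0 286
rail from TCP along X: 62.877323039013795
```

Call:
play_rows([
  [[-0.08,0,0.3],0],
  [[0,0,0.3],0],
  [[0,0,0.2],0],
  [[0,0,0.2],0],
  [[0,0,0],0],
])

```text
time_s: 13.93
position: [547.7, -84.9, 141.4]
ee_rot: [3.141, -0.008, 3.089]
ft_force: [-7.2, -0.8, 3.6]
width: 0.532
grasp_force: 35.6
```

Call:
play_rows([
  [[0,0,0.1],0],
  [[0,0,0.1],0],
  [[0,0,0],0],
  [[0,0,0],0],
])

```text
time_s: 14.27
position: [547.1, -84.8, 136.7]
ee_rot: [3.14, -0.009, 3.089]
ft_force: [-9.1, -0.4, 4.1]
width: 0.531
grasp_force: 36.6
```

Call:
play_rows([
  [[0.1,0,0],0],
  [[0.08,0,0],0],
  [[0,0,0.1],0],
  [[0,0,0],0],
  [[0,0,0],0],
])

```text
time_s: 14.68
position: [546.2, -85.3, 134.1]
ee_rot: [3.141, -0.002, 3.088]
ft_force: [-2.9, 0.5, -2.0]
width: 0.53
grasp_force: 35.8
```

Run:
```python
from h import *
s=robot.sense();print(s["position"],s["ee_rot"],s["ft_force"],s["moment"])
c,P=grid("scene"); lip("scene",P); railfit("scene",P,-160,-20)
cv2.imwrite("pics/hook1.png",cv2.resize(c["frame"][110:260,220:380],None,fx=4,fy=4)[:,:,::-1])
```

```text
[546.24377691 -85.28874961 134.07783706] [ 3.14109421e+00 -1.94542791e-03  3.08827533e+00] [-2.90893225  0.48679338 -2.04689728] [0.0701694  0.43999697 0.0231776 ]
scene lip rel TCP: x end 69.4 y -28.8..33.5 z top 2.1 slope -11.2deg N 80
scene rail x=608.6 +0.0537(y+170) edges [-6.5  4.4] ztop 134.7 214
```

View pics/hook1.png

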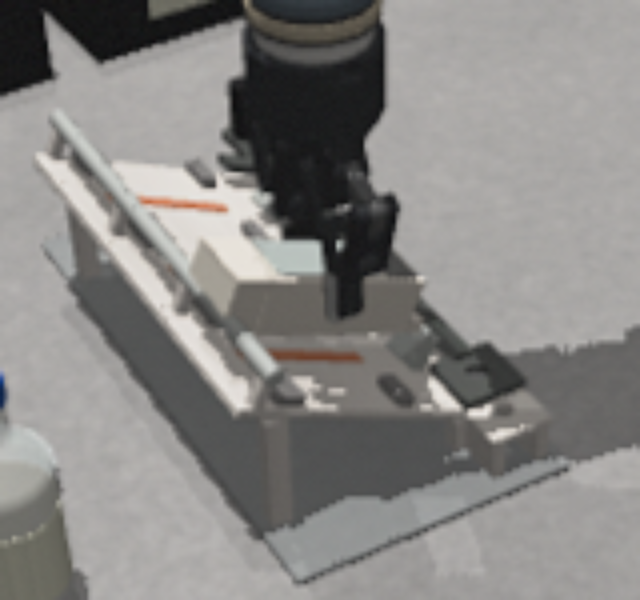

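The picture shows the lip over the rail between two posts in bay 2 (near (225,280)). Next I tilt it along the arc with a light grip.

Call:
play_rows([
  [[0,0,0.1],0],
  [[0,0,0.1],0],
  [[0,0,0.1],0],
  [[0,0,0.1],0],
  [[0,0,0.1],0],
  [[-0.02,0,0.1],0],
  [[-0.02,0,0.1],0],
  [[-0.02,0,0.1],0],
  [[-0.02,0,0.1],0],
  [[0,0,0],0],
], squeeze=20)

```text
time_s: 15.57
position: [549.6, -86.0, 112.3]
ee_rot: [-3.141, 0.002, 3.088]
ft_force: [1.2, -0.4, 3.0]
width: 0.531
grasp_force: 36.5
```

Call:
play_rows([
  [[0,0,0],0],
  [[0,0,0],0],
  [[0,0,0],0],
  [[0,0,-0.5],0],
  [[0,0,-1],0],
  [[0,0,-1],0],
  [[0,0,0],0],
], jaw=-0.35)

```text
time_s: 16.15
position: [551.6, -86.6, 178.6]
ee_rot: [-3.139, 0.008, 3.088]
ft_force: [0.6, -0.1, 0.2]
width: 0.672
grasp_force: 0.0
```

```bash
cat >> h.py <<'E'
YAW=-3.0
CR=np.array([557.6,-175.0,78.0])   # cradle origin estimate, robot frame
def cr(P,yaw=None):
    a=np.radians(YAW if yaw is None else yaw); b=np.radians(25)
    X=np.array([np.cos(a)*np.cos(b),np.sin(a)*np.cos(b),np.sin(b)]);Y=np.array([-np.sin(a),np.cos(a),0]);Z=np.cross(X,Y)
    return (P-CR)@np.c_[X,Y,Z]
def seat(n,P,bay):
    l=cr(P); b=[-90,0,90][bay]
    T=l[(abs(l[...,0])<75)&(abs(l[...,1]-b)<30)&(l[...,2]>28)&(l[...,2]<75)]
    if len(T)<20: print("few",len(T)); return
    i=np.argsort(T[:,0]); A=np.c_[np.ones(len(T)),T[:,0]]
    w=np.ones(len(T),bool)
    for _ in range(5):
        co=np.linalg.lstsq(A[w],T[w,2],rcond=None)[0]; w=abs(T[:,2]-A@co)<4
    T=T[w]; print(n,"bay",bay,"top z at x=0 %.1f (seated 38) slope %.1f deg; x %.1f..%.1f y %.1f..%.1f N %d"%(co[0],np.degrees(np.arctan(co[1])),*np.percentile(T[:,0],[1,99]),*np.percentile(T[:,1],[2,98]),len(T)))
E
python3 - <<'E'
from h import *
go(0,0,177)
for n in ("scene","top"):
    c,P=grid(n); seat(n,P,2)
E
```

```text
pos [551.6 -86.6 178.6] yaw 176.94 turn units -0.0003 shift before turn [22.22  2.28] after [22.21  2.3 ]  F [ 0.6 -0.1  0.2] w 0.672 t 16.1
scene bay 2 top z at x=0 46.1 (seated 38) slope -6.7 deg; x -46.3..74.3 y 65.7..111.2 N 530
top bay 2 top z at x=0 41.9 (seated 38) slope -10.7 deg; x -50.1..65.6 y 63.6..116.1 N 112
```

Call:
play_rows([
  [[0.7,0.05,0],0],
  [[0.7,0,0],0],
  [[0.73,0,0],0],
  [[0,0,0.8],0],
  [[0,0,0.6],0],
  [[0,0,0.2],0],
  [[0,0,0.2],0],
  [[0,0,0.2],0],
  [[0,0,0],0],
], jaw=1)

```text
time_s: 17.0
position: [495.5, -81.5, 123.6]
ee_rot: [3.141, -0.002, 3.088]
ft_force: [-1.0, -0.5, -0.7]
width: -0.001
grasp_force: 0.0
```

Call:
play_rows([
  [[0,0,0.2],0],
  [[0,0,0.2],0],
  [[0,0,0.15],0],
  [[0,0,0],0],
])

```text
time_s: 17.33
position: [495.4, -81.5, 110.2]
ee_rot: [3.141, -0.001, 3.088]
ft_force: [-0.2, -0.4, -0.1]
width: -0.002
grasp_force: 0.0
```

Call:
play_rows([
  [[0,0,0.15],0],
  [[0,0,0.1],0],
  [[0,0,0],0],
  [[0,0,0],0],
])

```text
time_s: 17.67
position: [495.9, -81.6, 108.7]
ee_rot: [-3.141, 0.002, 3.089]
ft_force: [-7.5, 2.4, 32.7]
width: -0.001
grasp_force: 16.9
```

Run:
```python
from h import *
go(0,0,177)
for n in ("scene","top"):
    c,P=grid(n); seat(n,P,2)
cv2.imwrite("pics/press.png",cv2.resize(eyes.camera("scene")["frame"][110:260,220:380],None,fx=4,fy=4)[:,:,::-1])
```

```text
pos [495.9 -81.6 108.7] yaw 176.96 turn units -0.0002 shift before turn [19.98  2.21] after [19.98  2.22]  F [-7.5  2.4 32.7] w -0.001 t 17.7
scene bay 2 top z at x=0 39.5 (seated 38) slope -0.5 deg; x -48.7..74.4 y 67.3..111.7 N 478
top bay 2 top z at x=0 40.4 (seated 38) slope -2.3 deg; x 12.8..74.1 y 63.6..108.0 N 451
```

View pics/press.png

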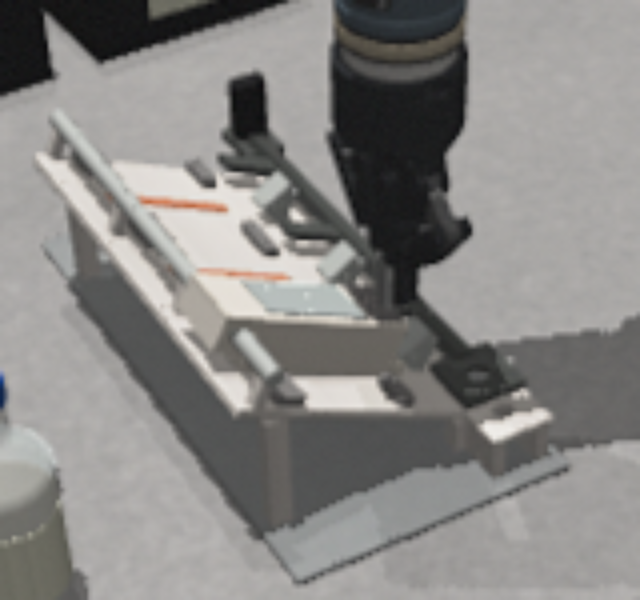

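The picture shows lamp A lying flush on the face in bay 2, around (310,320). It took 33 N against the stop, so it is snapped in.

Call:
play_rows([
  [[0,0,-0.5],0],
  [[0,0,-1],0],
  [[0,0,-1],0],
  [[0,0,-1],0],
  [[0,0,-1],0],
  [[0,0,0],0],
], jaw=-0.55)

```text
time_s: 18.32
position: [498.6, -82.6, 221.6]
ee_rot: [-3.138, 0.01, 3.088]
ft_force: [1.0, 0.2, -0.3]
width: 0.771
grasp_force: 0.0
```

Run:
```python
from h import *
for n in ("scene","top"):
    c,P=grid(n); seat(n,P,2); lampsd(P,n); 
go(487.5,260,189,130)
```

```text
scene bay 2 top z at x=0 39.4 (seated 38) slope -0.4 deg; x -49.0..73.6 y 67.8..111.7 N 477
scene 1207 mid [489.1 261.3] yaw 8.8 [134.  47.] z 39.7
scene 1494 mid [488.3 380. ] yaw 7.0 [135.  47.] z 39.7
top bay 2 top z at x=0 38.7 (seated 38) slope -0.3 deg; x -28.6..73.6 y 64.3..108.6 N 467
top 1006 mid [487.3 258.7] yaw 9.3 [132.  46.] z 38.3
top 1008 mid [485.9 377.6] yaw 7.8 [132.  47.] z 38.2
pos [496.2 -81.8 218. ] yaw 176.93 turn units -0.0670 shift before turn [ 1.08 13.63] after [-1.79 13.56] z 3.52 F [ 0.3  0.2 -0.6] w 0.775 t 18.4
```

Call:
play_rows([
  [[0,0,0],-0.0335],
  [[0,0,0],-0.0335],
  [[-0.9,1,0],0],
  [[-0.91,1,0],0],
  [[0,1,0],0],
  [[0,1,0],0],
  [[0,1,0],0],
  [[0,1,0],0],
  [[0,1,0],0],
  [[0,1,0],0],
  [[0,1,0],0],
  [[0,1,0],0],
  [[0,1,0],0],
  [[0,1,0.5],0],
  [[0,1,1],0],
  [[0,0.56,1],0],
  [[0,0,1],0],
  [[0,0,0],0],
  [[0,0,0],0],
])

```text
time_s: 20.0
position: [485.5, 259.8, 127.2]
ee_rot: [-3.141, -0.006, -2.984]
ft_force: [-1.1, -1.1, 0.5]
width: 0.772
grasp_force: 0.0
```

```bash
python3 -c "
from h import *
go(488,260,189,30)"
```

```text
pos [485.5 259.8 127.2] yaw -170.99 turn units 0.0001 shift before turn [-0.1  -0.01] after [-0.1  -0.01] z 3.89 F [-1.1 -1.1  0.5] w 0.772 t 20.0
```

Call:
play_rows([
  [[-0.1,0,1],0],
  [[0,0,1],0],
  [[0,0,1],0],
  [[0,0,0.6],0],
  [[0,0,0.29],0],
  [[0,0,0],0],
])

```text
time_s: 20.5
position: [490.0, 260.0, 31.8]
ee_rot: [-3.141, -0.001, -2.986]
ft_force: [-0.4, 0.4, 1.0]
width: 0.773
grasp_force: 0.0
```

Call:
play_rows([
  [[0,0,0],0],
  [[0,0,0],0],
  [[0,0,0],0],
  [[0,0,0],0],
  [[0,0,0],0],
  [[0,0,0],0],
], jaw=1, squeeze=30)

```text
time_s: 21.0
position: [491.2, 260.9, 33.9]
ee_rot: [3.141, 0.003, -2.985]
ft_force: [-0.1, -1.0, 6.5]
width: 0.528
grasp_force: 33.7
```

Call:
play_rows([
  [[0,0,-0.5],0],
  [[0,0,-1],0],
  [[0,0,-1],0],
  [[0,0,-1],0],
  [[0,0,-1],0],
  [[0,0,-1],0],
  [[0,0,-1],0],
  [[0,0,-1],0],
  [[0,0,0],0],
  [[0,0,0],0],
])

```text
time_s: 21.83
position: [490.1, 260.9, 221.3]
ee_rot: [3.141, 0.003, -2.984]
ft_force: [-0.5, -0.3, -4.1]
width: 0.532
grasp_force: 32.6
```

Run:
```python
from h import *
for n in ("scene","top"):
    c,P=grid(n); lip(n,P)
go(545.9,-175,177,168)
```

```text
scene lip rel TCP: x end 76.9 y -22.3..22.9 z top 6.0 slope -2.9deg N 418
top lip rel TCP: x end 73.3 y -24.8..20.4 z top 4.4 slope -0.2deg N 110
pos [488.5 260.3 218.7] yaw -171.00 turn units 0.0667 shift before turn [  0.46 -17.56] after [ -3.2  -17.27] z 2.03 F [ 0.  -0.4 -2.8] w 0.531 t 21.9
```

Call:
play_rows([
  [[0,0,0],0.0334],
  [[0,0,0],0.0333],
  [[0,-0.9,0],0],
  [[0,-1,0],0],
  [[0,-1,0],0],
  [[0,-1,0],0],
  [[0,-1,0],0],
  [[0,-1,0],0],
  [[0,-1,0],0],
  [[0,-1,0],0],
  [[0,-1,0],0],
  [[0,-1,0],0],
  [[0,-1,0],0],
  [[-0.3,-1,0],0],
  [[-0.6,-1,0],0],
  [[-0.6,-1,0],0],
  [[-0.6,-1,0],0],
  [[-0.6,-1,0],0],
  [[-0.28,-1,0],0],
  [[0,-0.38,0],0],
])

```text
time_s: 23.6
position: [542.6, -178.1, 217.7]
ee_rot: [-3.141, -0.001, 3.087]
ft_force: [0.6, -0.1, -2.3]
width: 0.53
grasp_force: 32.6
```

Call:
play_rows([
  [[0,0,0.8],0],
  [[0,0,0.8],0],
  [[0,0,0.3],0],
  [[0,0,0],0],
  [[0,0,0],0],
])

```text
time_s: 24.02
position: [540.8, -173.9, 171.3]
ee_rot: [3.14, -0.003, 3.089]
ft_force: [-0.2, 0.5, -1.7]
width: 0.535
grasp_force: 32.5
```

Run:
```python
from h import *
for n in ("scene",):
    c,P=grid(n); lip(n,P); co=railfit(n,P,-240,-110)
    p=robot.sense()["position"]; print("rail from TCP along X:", (np.polyval(co,p[1]+170-3.2)-p[0])*.9986)
go(540.4,-175,177,150)
```

```text
scene lip rel TCP: x end 74.7 y -22.3..24.3 z top 3.0 slope -1.1deg N 182
scene rail x=604.3 +0.0197(y+170) edges [-8.2  7.2] ztop 139.1 201
rail from TCP along X: 62.41881114232445
pos [ 541.6 -174.2  172.3] yaw 177.01 turn units 0.0001 shift before turn [ 0.05 -0.03] after [ 0.05 -0.03] z 0.89 F [-0.  -0.1 -1.7] w 0.531 t 24.1
```

Call:
play_rows([
  [[0,0,0.3],0],
  [[0,0,0.3],0],
  [[0,0,0.2],0],
  [[0,0,0.2],0],
  [[0,0,0.2],0],
  [[0,0,0],0],
])

```text
time_s: 24.57
position: [542.2, -174.8, 141.6]
ee_rot: [-3.142, 0.001, 3.089]
ft_force: [2.2, 0.7, -3.5]
width: 0.527
grasp_force: 32.4
```

Call:
play_rows([
  [[0,0,0.1],0],
  [[0,0,0.1],0],
  [[0,0,0],0],
  [[0,0,0],0],
])

```text
time_s: 24.9
position: [542.5, -175.0, 137.5]
ee_rot: [-3.141, 0.002, 3.089]
ft_force: [4.1, -0.1, -4.8]
width: 0.531
grasp_force: 32.5
```

Call:
play_rows([
  [[-0.06,0,0.06],0],
  [[0,0,0.1],0],
  [[0,0,0.1],0],
  [[0,0,0.1],0],
  [[0,0,0.1],0],
  [[0,0,0.1],0],
  [[-0.02,0,0.1],0],
  [[-0.02,0,0.1],0],
  [[-0.02,0,0.1],0],
  [[-0.02,0,0.1],0],
  [[0,0,0],0],
], squeeze=20)

```text
time_s: 25.82
position: [544.8, -174.8, 114.2]
ee_rot: [-3.141, -0.0, 3.089]
ft_force: [-3.9, -0.1, 10.4]
width: 0.528
grasp_force: 35.8
```

Call:
play_rows([
  [[0,0,0],0],
  [[0,0,0],0],
  [[0,0,0],0],
  [[0,0,-0.5],0],
  [[0,0,-1],0],
  [[0,0,-1],0],
  [[0,0,0],0],
], jaw=-0.35)

```text
time_s: 26.4
position: [547.9, -176.1, 179.6]
ee_rot: [-3.138, 0.008, 3.089]
ft_force: [1.0, -0.3, -0.2]
width: 0.674
grasp_force: 0.0
```

Call:
play_rows([
  [[0.7,0.02,0],0],
  [[0.7,0,0],0],
  [[0.76,0,0],0],
  [[0,0,0.8],0],
  [[0,0,0.6],0],
  [[0,0,0.2],0],
  [[0,0,0.2],0],
  [[0,0,0.2],0],
  [[0,0,0],0],
], jaw=1)

```text
time_s: 27.15
position: [491.2, -171.4, 125.0]
ee_rot: [3.141, -0.001, 3.089]
ft_force: [0.3, 0.0, -0.2]
width: -0.001
grasp_force: 0.0
```

Run:
```python
from h import *
c,P=grid("scene"); seat("scene",P,1); seat("scene",P,2); go(491,-171.5,177,108)
```

```text
scene bay 1 top z at x=0 45.8 (seated 38) slope -6.4 deg; x -44.3..73.9 y -20.7..23.8 N 458
scene bay 2 top z at x=0 39.5 (seated 38) slope -0.6 deg; x -48.2..74.0 y 67.5..111.5 N 473
pos [ 491.4 -171.5  125.5] yaw 176.99 turn units -0.0000 shift before turn [ 0.02 -0.  ] after [ 0.02 -0.  ] z 0.70 F [0.1 0.2 1.8] w 0.002 t 27.2
```

Call:
play_rows([
  [[0,0,0.2],0],
  [[0,0,0.2],0],
  [[0,0,0.15],0],
  [[0,0,0.15],0],
  [[0,0,0.1],0],
  [[0,0,0],0],
  [[0,0,0],0],
])

```text
time_s: 27.78
position: [491.5, -171.5, 109.0]
ee_rot: [-3.141, 0.002, 3.089]
ft_force: [-5.1, 2.7, 26.4]
width: -0.002
grasp_force: 12.9
```

Call:
play_rows([
  [[0,0,-0.5],0],
  [[0,0,-1],0],
  [[0,0,-1],0],
  [[0,0,-1],0],
  [[0,0,-1],0],
  [[0,0,0],0],
  [[0,0,0],0],
], jaw=-0.55)

```text
time_s: 28.37
position: [491.9, -171.9, 219.5]
ee_rot: [-3.14, 0.003, 3.089]
ft_force: [-0.4, -0.6, 0.5]
width: 0.772
grasp_force: 0.0
```

Run:
```python
from h import *
for n in ("scene","top"):
    c,P=grid(n); seat(n,P,1); seat(n,P,2); lampsd(P,n); 
go(488,379,187.3,130)
```

```text
scene bay 1 top z at x=0 39.5 (seated 38) slope -0.5 deg; x -48.0..73.4 y -19.6..23.2 N 413
scene bay 2 top z at x=0 39.5 (seated 38) slope -0.4 deg; x -49.3..72.8 y 68.1..112.0 N 472
scene 1493 mid [488.  380.3] yaw 7.0 [135.  46.] z 39.7
top bay 1 top z at x=0 39.1 (seated 38) slope -0.5 deg; x -35.1..73.9 y -24.4..20.4 N 826
top bay 2 top z at x=0 38.7 (seated 38) slope -0.4 deg; x -51.4..73.6 y 64.0..108.2 N 951
top 1005 mid [485.9 377.6] yaw 7.6 [132.  48.] z 38.2
pos [ 490.5 -171.1  217.4] yaw 176.98 turn units -0.0573 shift before turn [ 1.26 21.97] after [-2.7  21.84] z 3.50 F [-0.8 -0.1 -1.1] w 0.776 t 28.5
```

Call:
play_rows([
  [[0,0,0],-0.0287],
  [[0,0,0],-0.0286],
  [[-0.24,1,0],0],
  [[-0.3,1,0],0],
  [[-0.3,1,0],0],
  [[-0.3,1,0],0],
  [[-0.3,1,0],0],
  [[-0.3,1,0],0],
  [[-0.3,1,0],0],
  [[-0.3,1,0],0],
  [[-0.3,1,0],0],
  [[0,1,0],0],
  [[0,1,0],0],
  [[0,1,0],0],
  [[0,1,0],0],
  [[0,1,0],0],
  [[0,1,0],0],
  [[0,1,0],0],
  [[0,1,0],0],
  [[0,1,0],0],
])

```text
time_s: 30.13
position: [498.2, 284.1, 216.1]
ee_rot: [-3.141, -0.004, -3.014]
ft_force: [-0.6, -0.4, -0.3]
width: 0.777
grasp_force: 0.0
```

Call:
play_rows([
  [[0,1,0],0],
  [[0,1,0],0],
  [[0,1,0],0],
  [[0,0.84,0],0],
  [[0,0,1],0],
  [[0,0,1],0],
  [[0,0,1],0],
  [[0,0,0.5],0],
  [[0,0,0],0],
  [[0,0,0],0],
  [[0,0,0],0],
])

```text
time_s: 31.05
position: [487.5, 378.5, 130.6]
ee_rot: [-3.142, -0.0, -3.014]
ft_force: [-0.0, 0.4, -0.0]
width: 0.773
grasp_force: 0.0
```

```bash
python3 -c "
from h import *
go(487,379,187.3,30)"
```

```text
pos [487.5 378.5 130.6] yaw -172.71 turn units -0.0000 shift before turn [0.02 0.02] after [0.02 0.02] z 4.03 F [-0.   0.4 -0. ] w 0.773 t 31.1
```

Call:
play_rows([
  [[0,0,1],0],
  [[0,0,1],0],
  [[0,0,1],0],
  [[0,0,0.7],0],
  [[0,0,0.32],0],
  [[0,0,0],0],
])

```text
time_s: 31.55
position: [487.0, 378.2, 29.4]
ee_rot: [-3.141, -0.002, -3.014]
ft_force: [-0.4, 0.3, -0.7]
width: 0.772
grasp_force: 0.0
```

Call:
play_rows([
  [[0,0,0],0],
  [[0,0,0],0],
  [[0,0,0],0],
  [[0,0,0],0],
  [[0,0,0],0],
  [[0,0,0],0],
], jaw=1, squeeze=30)

```text
time_s: 32.05
position: [488.6, 379.2, 32.1]
ee_rot: [3.14, 0.003, -3.014]
ft_force: [-0.3, -0.0, 6.2]
width: 0.533
grasp_force: 33.7
```

Call:
play_rows([
  [[0,0,-0.5],0],
  [[0,0,-1],0],
  [[0,0,-1],0],
  [[0,0,-1],0],
  [[0,0,-1],0],
  [[0,0,-1],0],
  [[0,0,-1],0],
  [[0,0,-1],0],
  [[0,0,0],0],
  [[0,0,0],0],
  [[0,0,0],0],
])

```text
time_s: 32.97
position: [486.1, 377.8, 216.7]
ee_rot: [-3.14, -0.003, -3.014]
ft_force: [-0.1, -0.2, -3.6]
width: 0.531
grasp_force: 32.8
```

Run:
```python
from h import *
for n in ("scene","top"):
    c,P=grid(n); lip(n,P)
go(537,-265,177,171)
```

```text
scene lip rel TCP: x end 77.1 y -22.5..22.6 z top 6.7 slope -2.9deg N 542
top lip rel TCP: x end 73.8 y -24.9..20.2 z top 5.2 slope -0.2deg N 306
pos [485.9 377.7 215.7] yaw -172.70 turn units 0.0572 shift before turn [  1.24 -25.76] after [ -3.39 -25.56] z 1.79 F [-0.3 -0.1 -2.6] w 0.531 t 33.1
```

Call:
play_rows([
  [[0,0,0],0.0286],
  [[0,0,0],0.0286],
  [[0,-1,0],0],
  [[0,-1,0],0],
  [[0,-1,0],0],
  [[0,-1,0],0],
  [[0,-1,0],0],
  [[0,-1,0],0],
  [[0,-1,0],0],
  [[0,-1,0],0],
  [[0,-1,0],0],
  [[0,-1,0],0],
  [[0,-1,0],0],
  [[0,-1,0],0],
  [[0,-1,0],0],
  [[0,-1,0],0],
  [[0,-1,0],0],
  [[-0.3,-1,0],0],
  [[-0.3,-1,0],0],
  [[-0.3,-1,0],0],
])

```text
time_s: 34.73
position: [485.4, -73.0, 216.5]
ee_rot: [3.141, -0.003, 3.089]
ft_force: [0.2, 0.2, -2.7]
width: 0.53
grasp_force: 32.8
```

Call:
play_rows([
  [[-0.4,-1,0],0],
  [[-0.4,-1,0],0],
  [[-0.4,-1,0],0],
  [[-0.4,-1,0],0],
  [[-0.4,-1,0],0],
  [[-0.4,-1,0],0],
  [[-0.09,-1,0],0],
  [[0,-0.56,0],0],
  [[0,0,0.8],0],
  [[0,0,0.7],0],
  [[0,0,0.3],0],
  [[0,0,0],0],
  [[0,0,0],0],
])

```text
time_s: 35.82
position: [538.0, -263.3, 172.1]
ee_rot: [3.14, -0.002, 3.09]
ft_force: [-0.3, -0.2, -2.7]
width: 0.535
grasp_force: 32.7
```

Run:
```python
from h import *
c,P=grid("scene"); lip("scene",P)
go(537.3,-265,177,150)
```

```text
scene lip rel TCP: x end 76.2 y -20.6..24.4 z top 4.9 slope -2.3deg N 172
pos [ 538.7 -263.8  173. ] yaw 177.03 turn units 0.0002 shift before turn [ 0.05 -0.05] after [ 0.05 -0.05] z 0.92 F [ 0.4 -0.6 -2.5] w 0.535 t 35.9
```

Call:
play_rows([
  [[0.05,-0.05,0.3],0],
  [[0,0,0.3],0],
  [[0,0,0.2],0],
  [[0,0,0.2],0],
  [[0,0,0.2],0],
  [[0,0,0],0],
])

```text
time_s: 36.37
position: [536.6, -264.8, 141.5]
ee_rot: [3.14, -0.002, 3.089]
ft_force: [-0.4, 0.1, -2.5]
width: 0.533
grasp_force: 32.7
```

Call:
play_rows([
  [[0,0,0.1],0],
  [[0,0,0.1],0],
  [[0,0,0],0],
  [[0,0,0],0],
])

```text
time_s: 36.7
position: [537.3, -265.3, 137.8]
ee_rot: [3.142, -0.0, 3.089]
ft_force: [-0.3, -0.7, -1.8]
width: 0.532
grasp_force: 32.7
```

Call:
play_rows([
  [[0,0,0.1],0],
  [[0,0,0.1],0],
  [[0,0,0.1],0],
  [[0,0,0.1],0],
  [[0,0,0.1],0],
  [[0,0,0.1],0],
  [[-0.02,0,0.1],0],
  [[-0.03,0,0.1],0],
  [[-0.03,0,0.1],0],
  [[-0.02,0,0.1],0],
  [[0,0,0],0],
], squeeze=20)

```text
time_s: 37.62
position: [539.5, -265.7, 113.5]
ee_rot: [-3.141, -0.0, 3.089]
ft_force: [-3.7, 0.3, 8.7]
width: 0.531
grasp_force: 35.5
```

Call:
play_rows([
  [[0,0,0],0],
  [[0,0,0],0],
  [[0,0,0],0],
  [[0,0,-0.5],0],
  [[0,0,-1],0],
  [[0,0,-1],0],
  [[0,0,0],0],
  [[0,0,0],0],
], jaw=-0.35)

```text
time_s: 38.28
position: [540.5, -265.8, 176.3]
ee_rot: [-3.14, 0.002, 3.09]
ft_force: [0.3, 0.0, 0.7]
width: 0.677
grasp_force: 0.0
```

Run:
```python
from h import *
c,P=grid("scene"); [seat("scene",P,i) for i in range(3)]; go(486.5,-261.5,177,126)
```

```text
scene bay 0 top z at x=0 46.8 (seated 38) slope -7.2 deg; x -45.3..73.7 y -111.5..-68.1 N 413
scene bay 1 top z at x=0 39.4 (seated 38) slope -0.4 deg; x -48.8..73.7 y -19.4..23.9 N 421
scene bay 2 top z at x=0 39.4 (seated 38) slope -0.4 deg; x -48.3..73.7 y 67.8..111.9 N 477
pos [ 539.6 -265.2  175.1] yaw 177.01 turn units 0.0001 shift before turn [2.13 0.04] after [2.13 0.04] z 1.96 F [-1.   1.2  0.7] w 0.676 t 38.3
```

Call:
play_rows([
  [[0.7,0.04,0],0],
  [[0.7,0,0],0],
  [[0.73,0,0],0],
  [[0,0,0.8],0],
  [[0,0,0.6],0],
  [[0,0,0.2],0],
  [[0,0,0.2],0],
  [[0,0,0.2],0],
  [[0,0,0],0],
], jaw=1)

```text
time_s: 39.08
position: [486.4, -261.3, 124.2]
ee_rot: [3.14, -0.001, 3.089]
ft_force: [-0.8, 0.6, -0.6]
width: -0.004
grasp_force: 0.0
```

Call:
play_rows([
  [[0,0,0.2],0],
  [[0,0,0.2],0],
  [[0,0,0.15],0],
  [[0,0,0.15],0],
  [[0,0,0.1],0],
  [[0,0,0],0],
  [[0,0,0],0],
])

```text
time_s: 39.67
position: [487.0, -261.7, 109.1]
ee_rot: [-3.14, 0.002, 3.09]
ft_force: [-5.8, 3.6, 26.8]
width: -0.003
grasp_force: 13.2
```

Call:
play_rows([
  [[0,0,-0.5],0],
  [[0,0,-1],0],
  [[0,0,-1],0],
  [[0,0,-1],0],
  [[0,0,0],0],
  [[0,0,0],0],
], jaw=0.3)

```text
time_s: 40.17
position: [487.4, -262.2, 194.2]
ee_rot: [-3.139, 0.003, 3.089]
ft_force: [-0.7, 0.1, -0.5]
width: 0.353
grasp_force: 0.0
```

Run:
```python
from h import *
c,P=grid("scene"); [seat("scene",P,i) for i in range(3)]; go(446,-349.8,177,80)
c,P=grid("top"); [seat("top",P,i) for i in range(3)]
cv2.imwrite("pics/all3.png",cv2.resize(eyes.camera("scene")["frame"][110:260,220:380],None,fx=4,fy=4)[:,:,::-1])
```

```text
scene bay 0 top z at x=0 39.4 (seated 38) slope -0.5 deg; x -47.4..73.6 y -110.6..-66.8 N 365
scene bay 1 top z at x=0 39.5 (seated 38) slope -0.5 deg; x -47.7..74.5 y -20.1..23.9 N 416
scene bay 2 top z at x=0 39.4 (seated 38) slope -0.6 deg; x -49.0..74.1 y 68.0..111.5 N 473
pos [ 486.5 -261.5  192.9] yaw 177.00 turn units 0.0000 shift before turn [ 1.43 -3.61] after [ 1.43 -3.61] z 4.51 F [ 0.3  0.6 -0.6] w 0.354 t 40.2
top bay 0 top z at x=0 39.4 (seated 38) slope -0.8 deg; x -38.4..73.9 y -114.7..-70.4 N 864
top bay 1 top z at x=0 38.8 (seated 38) slope -0.3 deg; x -51.2..74.1 y -23.8..20.2 N 946
top bay 2 top z at x=0 38.8 (seated 38) slope -0.2 deg; x -51.3..73.9 y 64.0..108.3 N 957
```

View pics/all3.png

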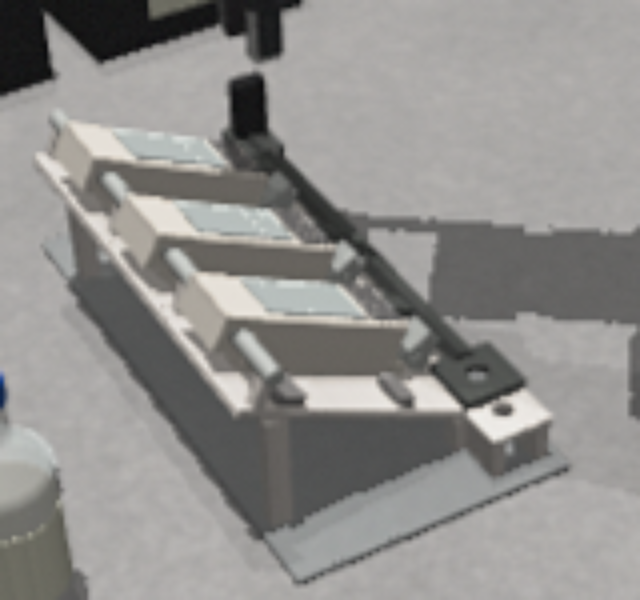

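The picture shows all three lamps flush in their bays. The tongue hole is at (478,375), off the lug hole at (503,408). Next is locking the bar.

Call:
play_rows([
  [[0.43,-0.61,0],0],
  [[0.5,-1,0],0],
  [[0.5,-1,0],0],
  [[0,-1,0],0],
  [[0,0,1],0],
  [[0,0,1],0],
  [[0,0,1],0],
  [[0,0,1],0],
  [[0,0,0.5],0],
  [[0,0,0],0],
  [[0,0,0],0],
], jaw=0.1, squeeze=30)

```text
time_s: 41.23
position: [445.3, -348.9, 78.5]
ee_rot: [3.139, -0.003, 3.089]
ft_force: [0.4, -0.8, 0.3]
width: 0.451
grasp_force: 0.0
```

Call:
play_rows([
  [[0,0,0],0],
  [[0,0,0],0],
  [[0,0,0],0],
  [[0,0,0],0],
  [[0,0,0],0],
  [[0,0,0],0],
], jaw=1)

```text
time_s: 41.73
position: [446.7, -349.6, 81.2]
ee_rot: [-3.141, 0.001, 3.089]
ft_force: [0.9, 4.3, 4.8]
width: 0.156
grasp_force: 34.0
```

Call:
play_rows([
  [[0,0.15,0],0],
  [[0,0.2,0],0],
  [[0,0.2,0],0],
  [[0,0.2,0],0],
  [[0,0.2,0],0],
  [[0,0.15,0],0],
  [[0,0,0],0],
  [[0,0,0],0],
])

```text
time_s: 42.4
position: [448.1, -322.6, 81.2]
ee_rot: [-3.14, 0.001, 3.089]
ft_force: [1.1, 0.5, 7.2]
width: 0.155
grasp_force: 34.3
```

Call:
play_rows([
  [[0,0.1,0],0],
  [[0,0.1,0],0],
  [[0,0.1,0],0],
  [[0,0,0],0],
  [[0,0,0],0],
])

```text
time_s: 42.82
position: [448.4, -319.5, 81.3]
ee_rot: [-3.133, 0.003, 3.091]
ft_force: [-5.2, -11.4, 3.4]
width: 0.157
grasp_force: 33.9
```

Call:
play_rows([
  [[0,-0.12,0],0],
  [[0,0,0],0],
  [[0,0,0],0],
  [[0,0,0],0],
  [[0,0,-1],0],
  [[0,0,-1],0],
  [[0,0,-1],0],
  [[0,0,-1],0],
  [[0,0,-1],0],
  [[0,0,-1],0],
  [[0,0,0],0],
], jaw=0)

```text
time_s: 43.73
position: [450.0, -319.3, 235.0]
ee_rot: [-3.135, 0.007, 3.09]
ft_force: [-0.6, -1.6, -0.2]
width: 0.502
grasp_force: 0.0
```

Run:
```python
from h import *
for n in ("scene","top"):
    c,P=grid(n); [seat(n,P,i) for i in range(3)]
    H=box(P,(425,-360,84),(475,-300,100)); print(n,"handle",len(H),H.mean(0).round(1))
    H=box(P,(620,120,86),(690,190,100)); (q,r)=cv2.minEnclosingCircle(H[:,:2].astype(np.float32)); print(n,"knob",len(H),H.mean(0).round(1),np.round(q,1),round(r,1))
    S=box(P,(600,100,44),(700,210,53)); print(n,"stand",len(S),cv2.minAreaRect(S[:,:2].astype(np.float32)))
    # tongue top plate and hole
    d=c["depth"]; T=box(P,(430,-60,42),(500,10,52)); (x,y),wh,a=cv2.minAreaRect(T[:,:2].astype(np.float32)); print(n,"tongue",len(T),(round(x,1),round(y,1)),wh,a,T[:,2].mean())
    cv2.imwrite(f"pics/hole_{n}.png",cv2.resize(c["frame"][(slice(275,335) if n=="top" else slice(185,245)),(slice(335,395) if n=="top" else slice(315,375))],None,fx=10,fy=10)[:,:,::-1])
    np.savez(f"lock_{n}.npz",**c)
im=np.hstack([cv2.imread("pics/hole_top.png"),cv2.imread("pics/hole_scene.png")]); cv2.imwrite("pics/holes.png",cv2.resize(im,(800,400)))
go(655,152,180)
```

```text
scene bay 0 top z at x=0 39.5 (seated 38) slope -0.5 deg; x -48.0..73.7 y -110.4..-66.9 N 367
scene bay 1 top z at x=0 39.3 (seated 38) slope -0.3 deg; x -49.3..73.5 y -19.2..23.8 N 419
scene bay 2 top z at x=0 39.4 (seated 38) slope -0.5 deg; x -48.8..74.7 y 67.5..111.3 N 478
scene handle 45 [ 449.  -316.2   91.1]
scene knob 110 [651.5 152.4  90.8] [650.7 151.2] 13.1
scene stand 449 ((650.97265625, 151.14468383789062), (58.63150405883789, 56.613006591796875), 76.68330383300781)
scene tongue 314 (470.0, -25.1) (69.77426147460938, 59.77729034423828) 89.73887634277344 46.90447010270608
top bay 0 top z at x=0 39.1 (seated 38) slope -0.1 deg; x -51.7..74.1 y -114.9..-70.5 N 979
top bay 1 top z at x=0 39.2 (seated 38) slope -0.3 deg; x -51.0..74.0 y -23.7..20.0 N 930
top bay 2 top z at x=0 38.8 (seated 38) slope -0.1 deg; x -50.9..73.7 y 63.9..108.1 N 958
top handle 60 [ 444.3 -318.8   91. ]
top knob 82 [648.2 148.8  90.1] [648.5 149.1] 12.5
top stand 381 ((648.3223266601562, 148.66470336914062), (55.86367416381836, 55.84925079345703), 76.64237976074219)
top tongue 395 (468.7, -27.2) (63.51639175415039, 60.77722930908203) 89.84215545654297 46.30971431127087
pos [ 448.2 -317.6  231. ] yaw 177.05 turn units -0.0164 shift before turn [-7.3  19.18] after [-8.27 18.78]  F [0.1 0.7 0.3] w 0.498 t 43.8
```

View pics/holes.png

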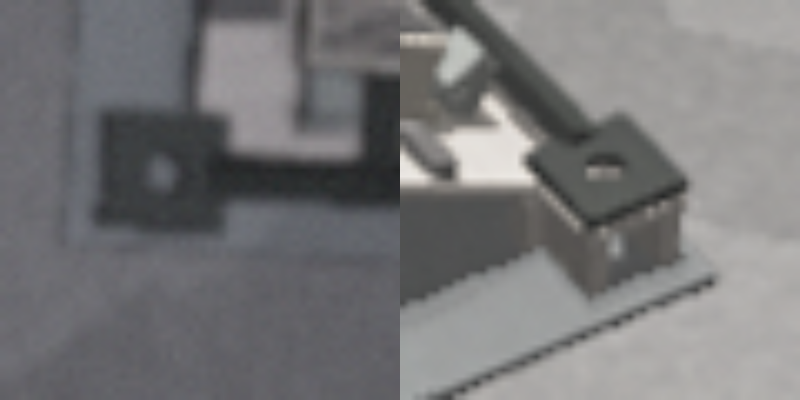

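The crops show the tongue square over the lug with its holes aligned: hole at (162,172) in the top crop and about (603,165) in the scene crop.

Call:
play_rows([
  [[-0.35,1,0],0],
  [[-0.35,1,0],0],
  [[-0.35,1,0],0],
  [[-0.35,1,0],0],
  [[-0.35,1,0],0],
  [[-0.35,1,0],0],
  [[-0.35,1,0],0],
  [[-0.35,1,0],0],
  [[-0.35,1,0],0],
  [[-0.35,1,0],0],
  [[-0.35,1,0],0],
  [[-0.35,1,0],0],
  [[-0.35,1,0],0],
  [[-0.35,1,0],0],
  [[-0.35,1,0],0],
  [[-0.35,1,0],0],
  [[-0.35,1,0],0],
  [[-0.35,1,0],0],
  [[-0.35,1,0],0],
  [[-0.42,0.11,0],0],
], jaw=-0.1)

```text
time_s: 45.5
position: [647.7, 154.7, 227.6]
ee_rot: [3.14, -0.005, 3.093]
ft_force: [-0.2, 0.1, -0.7]
width: 0.549
grasp_force: 0.0
```

Call:
play_rows([
  [[0,0,1],0],
  [[0,0,1],0],
  [[0,0,1],0],
  [[0,0,0],0],
  [[0,0,0],0],
])

```text
time_s: 45.92
position: [647.0, 150.0, 152.0]
ee_rot: [-3.141, -0.007, 3.089]
ft_force: [0.7, 0.2, -0.1]
width: 0.547
grasp_force: 0.0
```

Run:
```python
from h import *
for n,hole in (("top",(359.1,300.4)),("scene",(344.9,209.2))):
    c=dict(np.load(f"lock_{n}.npz")); K,R,t=c["camera_matrix"],c["R"],c["t"]; C=-R.T@t
    def pj(u,v,z): 
        d=R.T@np.linalg.solve(K,[u,v,1.]); return (C+d*(z-C[2])/d[2])[:2].round(1)
    g=c["frame"].astype(int).sum(2); u,v=map(round,hole); w=g[v-4:v+5,u-4:u+5]
    print(n,"C",C.round(0),"hole",pj(*hole,46)); print(w)
    # plate outline by darkness around the hole
    b=(g[v-16:v+17,u-16:u+17]<230).astype(np.uint8)
go(649.8,150.3,177,75)
```

```text
top C [ 499.   71. 1305.] hole [461.5 -15.2]
[[190 194 177 177 180 182 183 177 180]
 [192 191 191 189 180 170 173 183 182]
 [187 190 205 240 236 190 158 165 171]
 [187 200 237 291 279 254 189 168 175]
 [190 203 258 308 314 283 230 165 167]
 [179 207 251 308 321 292 227 174 152]
 [185 210 245 277 291 275 189 158 172]
 [187 183 210 226 237 229 175 165 169]
 [192 186 183 188 199 171 160 167 180]]
scene C [980. 626. 777.] hole [462.6 -16.5]
[[144 126 177 237 260 266 269 270 265]
 [163 217 244 270 273 269 273 273 271]
 [255 272 283 262 263 261 265 272 277]
 [274 270 228 183 172 170 185 245 273]
 [269 258 154 178 204 159 149 179 254]
 [274 262 452 436 358 379 379 251 252]
 [272 271 393 377 329 345 347 283 265]
 [273 267 263 269 270 274 275 273 273]
 [279 275 268 268 274 274 279 276 275]]
pos [647. 150. 152.] yaw 177.01 turn units 0.0001 shift before turn [-0.11  0.02] after [-0.11  0.02] z 3.08 F [ 0.7  0.2 -0.1] w 0.547 t 45.9
```

Call:
play_rows([
  [[-0.1,0,1],0],
  [[0,0,1],0],
  [[0,0,0.8],0],
  [[0,0,0.28],0],
  [[0,0,0],0],
  [[0,0,0],0],
])

```text
time_s: 46.42
position: [652.7, 149.8, 79.4]
ee_rot: [3.141, 0.002, 3.089]
ft_force: [-0.9, -0.0, 0.4]
width: 0.548
grasp_force: 0.0
```

```bash
python3 -c "
from h import *
go(649.6,150,177,75)"
```

```text
pos [652.7 149.8  79.4] yaw 177.00 turn units -0.0000 shift before turn [ 0.12 -0.  ] after [ 0.12 -0.  ] z 0.18 F [-0.9 -0.   0.4] w 0.548 t 46.4
```

Call:
play_rows([
  [[0,0,0],0],
  [[0,0,0],0],
  [[0,0,0],0],
  [[0,0,0],0],
  [[0,0,0],0],
  [[0,0,0],0],
  [[0,0,0],0],
], jaw=1, squeeze=40)

```text
time_s: 47.0
position: [653.3, 149.9, 80.5]
ee_rot: [3.141, 0.004, 3.089]
ft_force: [0.4, -0.3, 5.1]
width: 0.285
grasp_force: 39.5
```

Call:
play_rows([
  [[0,0,-0.5],0],
  [[0,0,-0.7],0],
  [[0,0,-0.8],0],
  [[0,0,-0.8],0],
  [[0,0,-0.8],0],
  [[0.7,-0.7,0],0],
  [[0.7,-0.7,0],0],
  [[0.7,-0.7,0],0],
  [[0.7,-0.7,0],0],
  [[0.7,-0.7,0],0],
  [[0.7,-0.7,0],0],
  [[0.7,-0.7,0],0],
  [[0.7,-0.7,0],0],
  [[0.7,-0.7,0],0],
  [[0.7,-0.7,0],0],
  [[0.17,0,0],0],
  [[0,0,0],0],
  [[0,0,0],0],
  [[0,0,0],0],
  [[0,0,0],0],
])

```text
time_s: 48.67
position: [464.9, -15.2, 168.5]
ee_rot: [-3.141, 0.001, 3.09]
ft_force: [-0.8, 0.1, -0.7]
width: 0.289
grasp_force: 39.6
```

Run:
```python
from h import *
c,P=grid("scene"); go(465.2,-15.5,177,125); s=robot.sense(); print(s["width"],s["grasp_force"],s["moment"])
cv2.imwrite("pics/pin1.png",cv2.resize(c["frame"][130:250,290:410],None,fx=5,fy=5,interpolation=cv2.INTER_CUBIC)[:,:,::-1])
np.savez("pin1.npz",**c)
```

```text
pos [464.7 -15.2 168.4] yaw 177.07 turn units 0.0004 shift before turn [-0.02 -0.01] after [-0.02 -0.01] z 1.74 F [-0.  -0.3 -0.7] w 0.287 t 48.7
0.2870850617606484 39.61730027105659 [ 0.00839008 -0.02040818  0.02888838]
```

View pics/pin1.png

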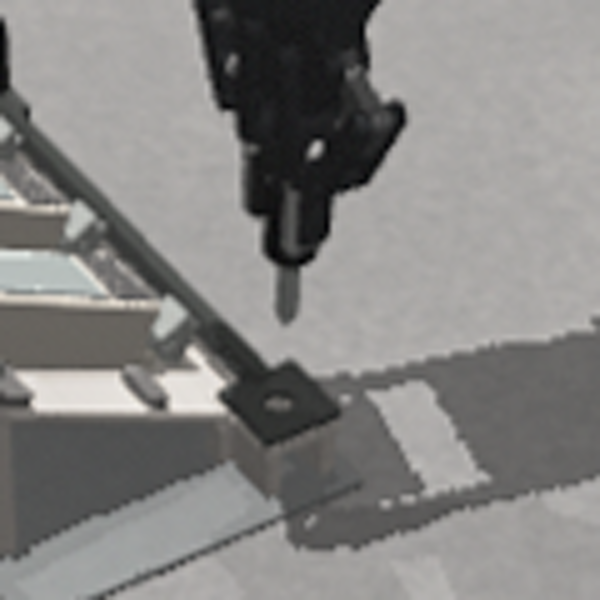

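Run:
```python
from h import *
c=dict(np.load("pin1.npz")); K,R,t=c["camera_matrix"],c["R"],c["t"]; C=-R.T@t
def pj(u,v,z):
    d=R.T@np.linalg.solve(K,[u,v,1.]); return (C+d*(z-C[2])/d[2])[:2].round(1)
print("tip",pj(347,194,96),pj(347,194.3,96),"hole",pj(345.6,210.2,46),pj(345.4,209.6,46))
g=c["frame"].astype(int).sum(2); print(g[184:198,341:354]); print(g[204:216,339:353])
```

```text
tip [461.6 -13.4] [462.3 -12.5] hole [463.3 -12.6] [462.4 -14.6]
[[504 507 507 517 365 235 216 217 217 473 521 511 508]
 [507 507 501 509 359 244 240 249 272 465 504 495 498]
 [492 500 502 512 338 225 244 242 282 466 501 489 481]
 [495 498 505 510 316 215 240 245 282 476 511 505 495]
 [504 503 503 504 318 220 243 240 280 474 512 509 512]
 [503 504 511 512 324 222 240 240 274 468 508 506 515]
 [512 512 516 483 302 224 236 244 313 479 512 505 507]
 [505 512 520 466 291 223 244 238 335 490 515 512 505]
 [498 507 512 504 312 220 238 228 374 496 521 524 516]
 [507 497 504 514 386 249 228 258 446 507 510 513 515]
 [513 513 511 512 487 324 302 436 505 507 500 497 505]
 [513 512 514 511 513 460 462 504 513 507 507 503 513]
 [526 519 516 519 512 507 517 519 513 512 513 512 513]
 [528 528 524 517 509 504 504 511 511 513 521 525 518]]
[[113 122 135 142 142 140 152 159 167 157 150 221 394 509]
 [120 119 117 119 131 156 163 165 166 169 162 151 224 346]
 [135 129 126 132 155 166 169 167 167 163 162 162 154 171]
 [144 148 141 151 156 168 170 168 167 170 170 171 165 160]
 [148 142 149 150 137 131 129 128 129 158 166 170 169 161]
 [146 149 154 143 122 191 217 171 156 138 156 167 175 163]
 [150 150 150 143 256 317 309 296 308 198 158 168 171 167]
 [148 151 149 146 223 253 282 273 272 191 163 166 166 170]
 [143 152 145 148 142 151 184 179 172 148 154 154 158 154]
 [127 147 147 154 145 146 145 147 147 150 148 148 151 144]
 [140 133 150 149 150 149 149 149 154 154 153 148 142 126]
 [207 125 135 147 149 152 146 152 154 142 143 121 106 194]]
```

The picture shows the pin held upright with its tip at (287,322) above the hole at (280,403). Projected, they agree within about 1 mm, so I lower it.

Call:
play_rows([
  [[0,0,0.7],0],
  [[0,0,0.7],0],
  [[0,0,0.4],0],
  [[0,0,0.1],0],
  [[0,0,0.1],0],
  [[0,0,0.1],0],
  [[0,0,0.1],0],
  [[0,0,0],0],
])

```text
time_s: 49.38
position: [464.0, -15.5, 113.4]
ee_rot: [-3.142, 0.0, 3.089]
ft_force: [0.2, 0.7, -0.1]
width: 0.286
grasp_force: 39.6
```

Call:
play_rows([
  [[0,0,0.1],0],
  [[0,0,0.1],0],
  [[0,0,0.1],0],
  [[0,0,0],0],
])

```text
time_s: 49.72
position: [463.7, -15.6, 105.5]
ee_rot: [3.142, -0.0, 3.089]
ft_force: [-0.1, 1.0, -1.2]
width: 0.289
grasp_force: 39.6
```

Call:
play_rows([
  [[0,0,0.25],0],
  [[0,0,0.25],0],
  [[0,0,0.2],0],
  [[0,0,0.1],0],
  [[0,0,0.1],0],
  [[0,0,0.1],0],
  [[0,0,0],0],
])

```text
time_s: 50.3
position: [463.6, -15.6, 80.3]
ee_rot: [3.141, -0.001, 3.089]
ft_force: [0.3, -0.3, -1.1]
width: 0.29
grasp_force: 39.6
```

Call:
play_rows([
  [[0,0,0.06],0],
  [[0,0,0.06],0],
  [[0,0,0.06],0],
  [[0,0,0],0],
  [[0,0,0],0],
])

```text
time_s: 50.72
position: [463.7, -15.5, 78.3]
ee_rot: [-3.141, 0.001, 3.089]
ft_force: [-2.3, 0.1, 18.0]
width: 0.282
grasp_force: 41.5
```

Contact at the expected height (78.3). I'll release and retreat straight up.

Call:
play_rows([
  [[0,0,-0.08],0],
  [[0,0,0],0],
  [[0,0,0],0],
  [[0,0,0],0],
  [[0,0,-0.3],0],
  [[0,0,-0.6],0],
  [[0,0,-1],0],
  [[0,0,-1],0],
  [[0,0,-1],0],
  [[0,0,-1],0],
  [[1,1,0],0],
  [[0,1,0],0],
  [[0,1,0],0],
  [[0,1,0],0],
  [[0,1,0],0],
  [[0,1,0],0],
  [[0,0,0],0],
  [[0,0,0],0],
], jaw=-0.1)

```text
time_s: 52.22
position: [446.2, 136.5, 200.9]
ee_rot: [-3.141, -0.0, 3.092]
ft_force: [0.0, -0.0, -0.5]
width: 0.546
grasp_force: 0.0
```

Run:
```python
from h import *
for n in ("scene","top"):
    c,P=grid(n); [seat(n,P,i) for i in range(3)]
    H=box(P,(425,-360,84),(475,-300,100)); print(n,"handle",len(H),H.mean(0).round(1))
    H=box(P,(430,-50,75),(500,20,110)); print(n,"knob",len(H),H.mean(0).round(1),"top",np.percentile(H[:,2],90))
    if n=="scene": cv2.imwrite("pics/end.png",cv2.resize(c["frame"][110:260,220:380],None,fx=4,fy=4)[:,:,::-1])
```

```text
scene bay 0 top z at x=0 39.5 (seated 38) slope -0.6 deg; x -46.0..74.2 y -110.6..-67.2 N 369
scene bay 1 top z at x=0 39.4 (seated 38) slope -0.4 deg; x -48.7..74.3 y -20.0..23.3 N 412
scene bay 2 top z at x=0 39.5 (seated 38) slope -0.5 deg; x -47.5..74.1 y 68.2..111.7 N 473
scene handle 44 [ 448.7 -316.7   90.9]
scene knob 99 [463.9 -11.4  85.9] top 90.29786645999295
top bay 0 top z at x=0 39.0 (seated 38) slope -0.3 deg; x -51.4..73.2 y -114.4..-70.3 N 957
top bay 1 top z at x=0 38.9 (seated 38) slope -0.3 deg; x -51.3..73.8 y -23.9..20.1 N 957
top bay 2 top z at x=0 38.7 (seated 38) slope -0.3 deg; x -50.8..73.5 y 64.1..108.4 N 961
top handle 71 [ 444.6 -320.    90.8]
top knob 96 [459.2 -16.7  87.4] top 90.4057742641801
```

View pics/end.png

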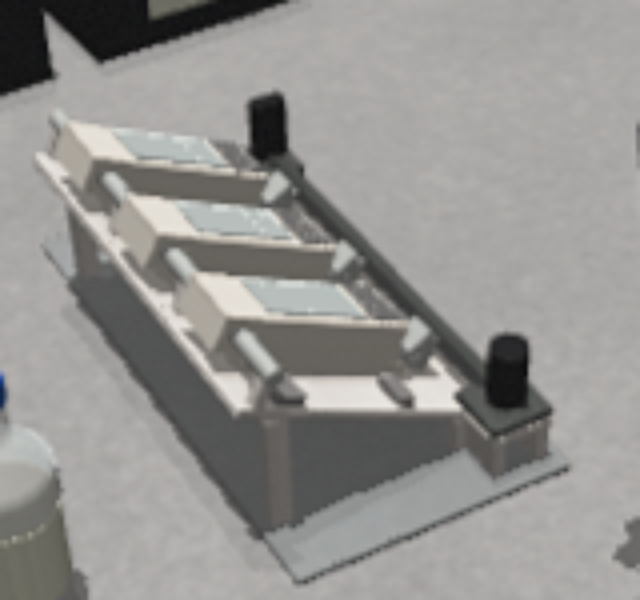

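The picture shows the three lamps seated, the bar locked, and the pin knob sitting on the tongue at (507,370).

```bash
python3 -c "
from cell import workorder
print(workorder.job_done())"
```

```text
the job is handed in; nothing more can be done
None
```

I handed the job in at about 52 s: all three lamps are snapped into their own bays, the lock bar is at its locked end, and the pin is fully down through the tongue and lug. The last camera check agreed, but the hand-in returned no verdict.

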